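# Load the spring cheese press

## Task

Load the little cheese press for the next pressing: draw its carriage right out to the front stop, set every round-bottomed mould that stands on the worktop into a ring of the carriage, one to a ring, so that it sits upright and level, and thread a spring down over the rod of each mould until it rests on the wooden follower. Only when all of them are loaded, push the carriage fully home so that they stand under the screws; a spring that is left over stays spare. Leave the other things on the worktop where they are.

Things in the scene. Friction and masses are not known exactly. Their poses are not given: they have to be found in the camera images.
- mould_a: closed metal cheese mould, 52 mm across; may be absent. Origin: centre of underside, z up its axis. Going up: ball-shaped bottom (radius 26 mm about a point 26 mm up) with a small foot ring 24 mm across at the very bottom, on which it just stands, straight wall 26 to 49 mm, beech follower 46 mm across to 53 mm, steel rod 17 mm thick with rounded end, 53 to 83 mm. One body, 0.24 kg, heavy low down
- mould_b: closed metal cheese mould, 52 mm across; may be absent. Origin: centre of underside, z up its axis. Going up: ball-shaped bottom (radius 26 mm about a point 26 mm up) with a small foot ring 24 mm across at the very bottom, on which it just stands, straight wall 26 to 49 mm, beech follower 46 mm across to 53 mm, steel rod 17 mm thick with rounded end, 53 to 83 mm. One body, 0.24 kg, heavy low down
- mould_c: closed metal cheese mould, 52 mm across; may be absent. Origin: centre of underside, z up its axis. Going up: ball-shaped bottom (radius 26 mm about a point 26 mm up) with a small foot ring 24 mm across at the very bottom, on which it just stands, straight wall 26 to 49 mm, beech follower 46 mm across to 53 mm, steel rod 17 mm thick with rounded end, 53 to 83 mm. One body, 0.24 kg, heavy low down
- mould_a_shoulder (a point): point on the top of the follower at the foot of that mould's rod, on its axis, 53 mm above the mould's origin: where the lower end of a fitted spring comes to lie
- mould_b_shoulder (a point): point on the top of the follower at the foot of that mould's rod, on its axis, 53 mm above the mould's origin: where the lower end of a fitted spring comes to lie
- mould_c_shoulder (a point): point on the top of the follower at the foot of that mould's rod, on its axis, 53 mm above the mould's origin: where the lower end of a fitted spring comes to lie
- spring_1: steel compression spring standing on end (all three alike): 36 mm long, 27 mm outside, 21 mm inside diameter, wire 3.2 mm, flat closed ends, 30 g. Origin: centre of the lower end, z up its axis. Gives lengthwise at 0.5 N per mm, 10 mm at most
- spring_2: steel compression spring standing on end (all three alike): 36 mm long, 27 mm outside, 21 mm inside diameter, wire 3.2 mm, flat closed ends, 30 g. Origin: centre of the lower end, z up its axis. Gives lengthwise at 0.5 N per mm, 10 mm at most
- spring_3: steel compression spring standing on end (all three alike): 36 mm long, 27 mm outside, 21 mm inside diameter, wire 3.2 mm, flat closed ends, 30 g. Origin: centre of the lower end, z up its axis. Gives lengthwise at 0.5 N per mm, 10 mm at most
- seat_left (a point): left ring of the carriage: point where the origin of a mould comes to lie when seated (26.6 mm above the worktop). Ring 50 mm outside, 40 mm inside; its rim is 11.4 mm above this point, the deck 4.6 mm below. The rings stand 78 mm apart in a row along the point's y (+y is left); the point's x points to the back of the press
- seat_middle (a point): middle ring of the carriage: point where the origin of a mould comes to lie when seated (26.6 mm above the worktop). Ring 50 mm outside, 40 mm inside; its rim is 11.4 mm above this point, the deck 4.6 mm below. The rings stand 78 mm apart in a row along the point's y (+y is left); the point's x points to the back of the press
- seat_right (a point): right ring of the carriage: point where the origin of a mould comes to lie when seated (26.6 mm above the worktop). Ring 50 mm outside, 40 mm inside; its rim is 11.4 mm above this point, the deck 4.6 mm below. The rings stand 78 mm apart in a row along the point's y (+y is left); the point's x points to the back of the press
- handle (a point): middle of the carriage's handle: a level round steel bar 10 mm thick, 70 mm long along the point's y, 48 mm above the worktop, 85 mm in front of the row of rings, with a clear gap of 35 mm to the deck behind it. Moves with the carriage
- carriage (a joint): place of the steel carriage in the press (m): 0 = home against the rear stop, each ring under its screw; 0.13 = drawn right out to the front stop, towards the handle (press -x). It stays where it is left; moving it takes about 2 N
- press: press, fixed. Origin on the worktop under the beam's middle; x to the back, y to the left. Beech board 12 mm thick, x -245 to 55, y -136 to 136 mm. Beam across it on two posts: 36 mm deep (x), 272 mm long (y), 134 to 160 mm above the worktop; three raised screws, pads 125 mm above the worktop, handles up to 216 mm
- cream_pot: bystander, to be left alone: pot of cream with a red lid, 58 mm across, 50 mm high. Origin: centre of its underside
- sardine_tin: bystander, to be left alone: flat fish tin 63 x 105 x 24 mm. Origin: centre of its underside
- tomato_tin: bystander, to be left alone: tin 57 mm across, 72 mm high. Origin: centre of its underside

How it is judged:
By the outcome, as a careful person would: the job done as asked, in the order asked, and still so for the second after the job is handed in, with the robot touching nothing.
Of mould_a, mould_b, mould_c only 2 to 3 are there at a start; the rules pass over those that are not, and their reading is None.
At some moment in a run one of spring_1, spring_2, spring_3, mould_a, mould_b, mould_c may be knocked a few centimetres aside while the robot is not near it.
It also fails if it takes over 210 s, if anything falls off the work surface, if the arm or the gripper's body presses on something with over 40 N, if the wrist force passes 120 N, or if a joint passes its speed limit or range.

## Robot

A 7-joint arm with a two-finger parallel gripper is mounted at the origin on a cart in front of the work surface, level with it; the furniture and walls round the work are solid. World frame = base frame: x ahead of the robot, y to its left, z up, the work surface at z = 0. Lengths are in m, angles in rad, forces in N, time in s.
With the tool pointing down it reaches from about 0.4 to 0.85 m from the base axis. Payload 4.5 kg.
Tool frame: the origin (TCP) lies between the finger pads; the fingertips stand 17 mm ahead of it and the grasp point (between the pads) lies 2 mm behind it (robot.nose_length is the distance from the TCP to the fingertips, in m); z points along the fingers, y is the line along which they close (so a half turn about z gives the same grasp; the last joint's range is limited). The gripper opens to 85 mm and grips with 20 to 120 N. Pads are 22 mm wide; open, the fingers measure 114 mm over their backs; the gripper's body (76 mm by 85 mm) begins 54 mm behind the grasp point. The pads swing forward as they close: fully open they stand 13 mm farther back than shut.
Start: joints at [1.134, 0.689, -0.195, 1.565, 0.157, 0.902, -0.215], TCP at [0.284, -0.557, 0.248] pointing down, gripper open.
Joint ranges: [-3.01, 3.01], [-0.46, 2.08], [-1.47, 1.51], [0.13, 2.56], [-1, 4.14], [0.04, 2.09], [-2.66, 2.66]. Speed limits (rad/s): [2.57, 2.57, 3.14, 3.14, 3.14, 3.14, 3.14].

## Interface

Orientations are given as a unit quaternion [w, x, y, z].
In Python, from cell import robot gives the robot as it stands.
- The arm moves only by the tool arm_command, never from a script. Its argument "steps" is a list of rows, each a list of 3 entries, a list of its own where there are three numbers: the opening, from 0 (shut) to 1 (fully open), then the shift along the tool's x, y, z as a fraction of full scale, then the turn, a rotation vector about the tool's x, y, z as a fraction of full scale. A call has exactly 5 rows; each row shifts and turns the commanded pose from where the row before left it, along the tool's axes as they then stand; what a row does not reach is not made up. Full scale, the value 1, is 0.02 m for a shift and 4 degrees for a turn. A row lasts 1/8 s, in which the tool goes at most 62.5 mm and 10.7 degrees, less where a joint would pass 70% of its speed; a pose out of reach is approached as far as the arm can. A call with a number of a shift or a turn outside -1 to 1 is refused whole. A call with a gripper value outside its range is refused whole. The fingers move at their own pace and stop on an object; "grip_force" is the grip in N (left out, the last holds). Time passes only in rows, so rows that do not move let the fingers close, or fill a call up. It gives the time, the measured TCP pose, the force, the opening and the grip force at its end, in the units of the state.
- robot.state(): the state, without advancing time (a new reading comes with each control period).
- robot.get_image(name): name is "side" or "top"; returns a dict with "image" (480x640x3 uint8, red, green, blue), "range_z" (480x640 float32, m along the optical axis (not along the pixel's ray), 0 where there is no reading), "vfov" (degrees; the focal length in pixels is half the picture's height over the tangent of half this angle, whatever the lens; pixels are square), "cx", "cy" (the principal point, pixels), "k1" (the pictures are not rectified: a ray, as slopes to the right and down, at radius r is drawn at 1 + k1 r^2 times it, then the intrinsics apply), "position" and "attitude" of the camera in the world. Camera axes: x right, y down, z forward; pixel columns grow to the right and rows downward; lengths in m; the calibration is good to about 2 mm. A picture is of the moment at which its call begins.
- robot.job_done(): hands the job in; it is judged then, once.
The state is a dict: "t": time; "q": joint angles; "qd": joint speeds; "joint_torque": joint torques, N m; "eef_pos": TCP position; "tcp_rot": TCP orientation; "wrist_force": force on the tool from outside, world axes, zero at the start; "ft_torque": the same for the moment, N m; "gripper_width": finger opening in m; "grasp_force": force on a finger pad.
Only numpy, scipy, OpenCV 4.12 (cv2) and the standard library are available. Lean on these libraries where they do the work, as an engineer would, in place of code of your own. Each camera call takes 0.05 s, during which the arm holds its last target. There are 200 camera calls.

## Working session

There is one attempt and no reset: what is moved stays moved. The work goes in short steps, Python scripts to look and compute and a tool call to move; the robot and the scene stay as the last step left them, time stands still between calls to the robot, and variables do not carry over. Pictures are saved under pics/ and viewed, at most 14 in all, crops included, and the job is handed in when it is done.

Besides the shell and the picture viewer there is one more tool, called after "Call:" as a command line: name --argument value ..., lists and objects as JSON in quotes. arm_command: Moves the arm, as the interface text tells. Its arguments: {"type":"object","properties":{"steps":{"type":"array","items":{"type":"array"}},"grip_force":{"type":"number"}},"required":["steps"]}

```bash
mkdir -p pics; ls
cat > h.py <<'E'
import numpy as np, cv2, pickle
from scipy.spatial.transform import Rotation as R
from cell import robot
def rot(q): q=np.asarray(q,float); return R.from_quat([q[1],q[2],q[3],q[0]]).as_matrix()
def grab(n,save=None):
    d=robot.get_image(n)
    if save: cv2.imwrite('pics/'+save,d['image'][:,:,::-1])
    return d
def rays(d,u,v):
    f=240/np.tan(np.radians(d['vfov'])/2)
    p=np.stack([(np.asarray(u,float)-d['cx'])/f,(np.asarray(v,float)-d['cy'])/f],-1)
    s=p.copy()
    for _ in range(20): s=p/(1+d['k1']*(s**2).sum(-1,keepdims=True))
    A=np.asarray(d['attitude']); A=rot(A) if A.size==4 else A
    return np.asarray(d['position'],float), np.concatenate([s,np.ones(s.shape[:-1]+(1,))],-1)@A.T
def plane(d,u,v,z):
    o,r=rays(d,u,v); return o+r*((z-o[2])/r[...,2])[...,None]
def cloud(d):
    v,u=np.mgrid[0:480,0:640]; o,r=rays(d,u,v); return o+r*d['range_z'][...,None]
E
python3 - <<'E'
from h import *
for n in('side','top'):
    d=grab(n,n+'1.png'); pickle.dump(d,open(n+'1.pkl','wb'))
    print(n,d['vfov'],d['cx'],d['cy'],d['k1'],d['position'],d['attitude'],(d['range_z']>0).mean())
s=robot.state(); print(s); print(robot.nose_length)
E
```

```text
pics
side 49.21394058890624 310.27899015825255 249.8858931082066 0.026829674764925978 [0.4104093  0.77329809 0.74440158] [ 0.04856291 -0.081046    0.89931401 -0.42697483] 0.9961002604166667
top 54.03367192215524 321.2114160984395 239.1397596690392 0.018103990465787673 [ 0.34168039 -0.02045406  1.27078411] [ 0.07311269 -0.66544274  0.73885161 -0.07706358] 0.9962044270833333
{'t': 0.1, 'q': array([ 1.13378836,  0.68992666, -0.19450908,  1.56626531,  0.15730125,
        0.90249318, -0.21511237]), 'qd': array([-0.00094552, -0.00309653, -0.00019425, -0.00280215,  0.00074286,
       -0.0003179 , -0.00043162]), 'joint_torque': array([-3.66574503e-03, -5.40607524e+01, -1.27158064e+00, -1.58985114e+01,
        9.38133162e-03,  4.44180099e-03, -1.79874769e-05]), 'eef_pos': array([ 0.28320261, -0.5565176 ,  0.24754064]), 'tcp_rot': array([-8.09999878e-04,  9.72412925e-01,  2.33264613e-01, -2.60951548e-04]), 'wrist_force': array([ 0.45356077, -0.65705272, -1.1305722 ]), 'ft_torque': array([-0.01570327,  0.04393714, -0.01666853]), 'grasp_force': 0.0, 'gripper_width': 0.08540514411273126}
0.017
```

View pics/top1.png

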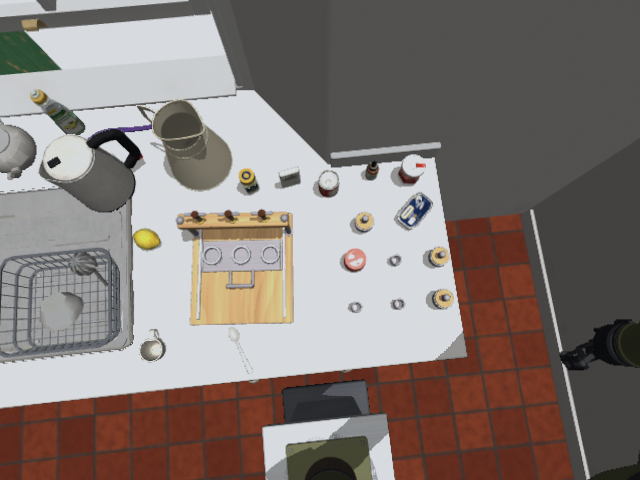

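View pics/side1.png

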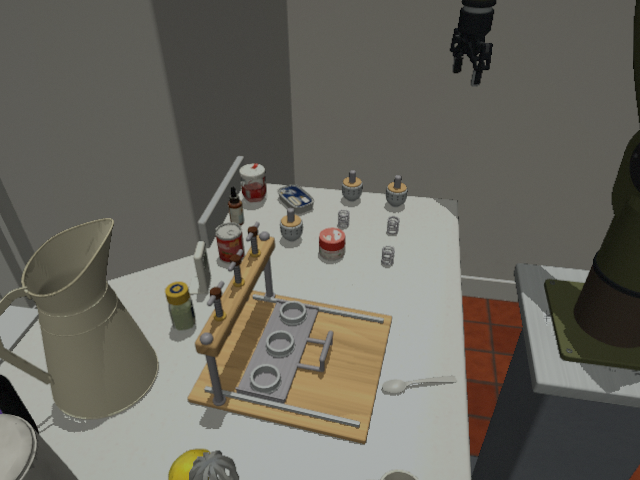

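Top view: moulds at about (364,222), (439,256) and (443,299); springs at (395,260), (355,307) and (398,304); cream pot at (355,260), press board centred near (242,268), handle at (240,282). Side view agrees. All three moulds are present.

```bash
cat >> h.py <<'E'
def find(verbose=True):
    """blobs by height in depth cloud of both cameras"""
    out={}
    for n in('top','side'):
        d=grab(n); P=cloud(d); z=P[...,2]; pickle.dump(d,open(n+'.pkl','wb'))
        ok=(d['range_z']>0)&(P[...,0]>.25)&(P[...,0]<.95)&(P[...,1]>-.5)&(P[...,1]<.4)
        m=(ok&(z>.012)&(z<.13)).astype(np.uint8)
        k,l,st,c=cv2.connectedComponentsWithStats(m)
        for i in range(1,k):
            if st[i,4]<25: continue
            q=P[l==i]
            t=q[q[:,2]>q[:,2].max()-.008]
            ext=np.ptp(q,axis=0)
            out.setdefault(n,[]).append((q[:,:2].mean(0),q[:,2].max(),t[:,:2].mean(0),ext))
            if verbose: print(n,'px',c[i].round(0),'n',st[i,4],'mid',((q.max(0)+q.min(0))/2)[:2].round(4),'zmax',q[:,2].max().round(4),'topxy',t[:,:2].mean(0).round(4),len(t),'ext',ext.round(3))
    return out
E
python3 - <<'E'
from h import *
np.set_printoptions(suppress=True)
find()
E
```

```text
top px [388. 149.] n 4623 mid [ 0.8443 -0.2471] zmax 0.13 topxy [ 0.8473 -0.251 ] 259 ext [0.211 0.505 0.118]
top px [180. 129.] n 277 mid [0.9248 0.2949] zmax 0.13 topxy [0.9303 0.3004] 35 ext [0.05  0.088 0.1  ]
top px [205. 167.] n 1734 mid [0.8615 0.2727] zmax 0.1299 topxy [0.8367 0.2526] 130 ext [0.144 0.169 0.118]
top px [290. 177.] n 324 mid [0.7833 0.0257] zmax 0.105 topxy [0.783  0.0283] 83 ext [0.025 0.054 0.093]
top px [249. 181.] n 358 mid [0.7842 0.1371] zmax 0.1015 topxy [0.7859 0.1387] 149 ext [0.045 0.043 0.089]
top px [329. 183.] n 460 mid [ 0.7599 -0.078 ] zmax 0.0766 topxy [ 0.7598 -0.0782] 126 ext [0.058 0.056 0.065]
top px [415. 211.] n 796 mid [ 0.6624 -0.3069] zmax 0.0294 topxy [ 0.6655 -0.3075] 337 ext [0.1   0.101 0.017]
top px [364. 222.] n 317 mid [ 0.6422 -0.1608] zmax 0.0865 topxy [ 0.6417 -0.1613] 27 ext [0.052 0.05  0.069]
top px [241. 269.] n 5029 mid [0.5365 0.1782] zmax 0.0958 topxy [0.6427 0.1148] 7 ext [0.275 0.288 0.084]
top px [254. 234.] n 39 mid [0.6478 0.1412] zmax 0.0171 topxy [0.6467 0.1404] 39 ext [0.024 0.037 0.005]
top px [157. 240.] n 31
[... 1569 characters left out ...]
 [ 0.4189 -0.2255] 44 ext [0.027 0.029 0.026]
side px [332. 242.] n 698 mid [ 0.5455 -0.1225] zmax 0.0545 topxy [ 0.5457 -0.1205] 351 ext [0.057 0.062 0.043]
side px [388. 252.] n 127 mid [ 0.4226 -0.1122] zmax 0.038 topxy [ 0.4226 -0.1105] 54 ext [0.026 0.03  0.025]
side px [287. 351.] n 10217 mid [0.5611 0.1815] zmax 0.1296 topxy [0.6598 0.2798] 36 ext [0.313 0.29  0.118]
side px [180. 305.] n 1150 mid [0.7881 0.1427] zmax 0.0995 topxy [0.7886 0.1431] 339 ext [0.047 0.048 0.087]
side px [ 99. 374.] n 6904 mid [0.8685 0.2929] zmax 0.13 topxy [0.8568 0.3192] 475 ext [0.151 0.152 0.118]
side px [400. 475.] n 244 mid [0.369  0.3938] zmax 0.0563 topxy [0.3699 0.3938] 137 ext [0.042 0.012 0.022]
```

```bash
cat >> h.py <<'E'
def press():
    for n in('top','side'):
        d=pickle.load(open(n+'.pkl','rb')) ; P=cloud(d); z=P[...,2]-.0025
        reg=(P[...,0]>.35)&(P[...,0]<.72)&(P[...,1]>.03)&(P[...,1]<.34)
        m=(reg&(z>.030)&(z<.062)).astype(np.uint8)
        k,l,st,c=cv2.connectedComponentsWithStats(m)
        for i in range(1,k):
            if st[i,4]<20: continue
            q=P[l==i]; (cx,cy),(w,h),a=cv2.minAreaRect((q[:,:2]*1000).astype(np.float32))
            print(n,c[i].round(0),st[i,4],'mid',((q.max(0)+q.min(0))/2)[:2].round(4),'rect',round(cx,1),round(cy,1),round(w,1),round(h,1),round(a,1),'z',np.median(q[:,2]).round(3))
        m=(reg&(z>.008)&(z<.02)); q=P[m]
        (cx,cy),(w,h),a=cv2.minAreaRect((q[:,:2]*1000).astype(np.float32)); print(n,'board',cx,cy,w,h,a)
E
python3 - <<'E'
from h import *
press()
E
```

```text
top [270. 254.] 102 mid [0.5822 0.0984] rect 582.7 98.5 48.2 48.4 6.5 z 0.037
top [212. 256.] 98 mid [0.594  0.2525] rect 594.0 252.5 47.4 48.2 0.3 z 0.037
top [241. 255.] 101 mid [0.5883 0.1759] rect 588.2 175.9 47.9 47.4 85.5 z 0.037
top [240. 286.] 104 mid [0.5046 0.1823] rect 504.4 182.1 65.5 9.3 84.6 z 0.051
top board 529.2572021484375 181.9031982421875 271.1424560546875 351.62274169921875 84.76548767089844
side [269. 284.] 83 mid [0.6449 0.0505] rect 643.9 51.1 13.8 9.3 16.5 z 0.049
side [292. 310.] 220 mid [0.5857 0.1016] rect 585.3 101.4 50.3 48.7 44.7 z 0.037
side [279. 341.] 263 mid [0.5921 0.179 ] rect 592.1 178.8 48.7 50.3 48.4 z 0.037
side [326. 348.] 221 mid [0.5071 0.1872] rect 507.5 187.2 68.7 10.1 85.1 z 0.051
side [265. 377.] 281 mid [0.598  0.2564] rect 598.2 257.8 48.8 50.4 65.9 z 0.036
side [217. 389.] 117 mid [0.665  0.3028] rect 664.3 303.6 15.1 7.1 29.3 z 0.049
side board 530.6798706054688 184.48301696777344 273.7880859375 361.8168029785156 85.38606262207031
```

Call:
arm_command --steps '[[0.38, [0, 0, 0], [0, 0, -1]], [0.38, [0, 0, 0], [0, 0, -1]], [0.38, [0, 0, 0], [0, 0, -1]], [0.38, [0, 0, 0], [0, 0, -1]], [0.38, [0, 0, 0], [0, 0, -1]]]'

```text
t: 0.82
eef_pos: [0.2834, -0.5569, 0.2481]
tcp_rot: [-0.0, 0.917, 0.4, -0.0]
wrist_force: [-0.3, -0.1, -0.6]
gripper_width: 0.0324
grasp_force: 0.0
```

Call:
arm_command --steps '[[0.38, [0, 0, 0], [0, 0, -1]], [0.38, [0, 0, 0], [0, 0, -1]], [0.38, [0, 0, 0], [0, 0, -1]], [0.38, [0, 0, 0], [0, 0, -1]], [0.38, [0, 0, 0], [0, 0, -1]]]'

```text
t: 1.45
eef_pos: [0.2833, -0.5569, 0.2481]
tcp_rot: [-0.0, 0.833, 0.553, -0.0]
wrist_force: [-0.6, 0.2, -0.1]
gripper_width: 0.0328
grasp_force: 0.0
```

Call:
arm_command --steps '[[0.38, [0, 0, 0], [0, 0, -1]], [0.38, [0, 0, 0], [0, 0, -1]], [0.38, [0, 0, 0], [0, 0, -1]], [0.38, [0, 0, 0], [0, 0, -1]], [0.38, [0, 0, 0], [0, 0, -0.58]]]'

```text
t: 2.08
eef_pos: [0.2833, -0.5569, 0.2481]
tcp_rot: [-0.0, 0.735, 0.678, 0.0]
wrist_force: [0.7, 0.9, 0.8]
gripper_width: 0.0328
grasp_force: 0.0
```

```bash
cat >> h.py <<'E'
np.set_printoptions(suppress=True)
def go(x,y,z,yaw=None):
    """print shift to world point in tool axes, in full-scale units (20mm), and tool-x yaw"""
    s=robot.state(); M=rot(s['tcp_rot']); dd=np.array([x,y,z])-s['eef_pos']
    print('t',round(s['t'],2),'tcp',s['eef_pos'].round(4),'yawx',np.degrees(np.arctan2(M[1,0],M[0,0])).round(2),'tilt',np.degrees(M[:2,2]).round(2),'w',round(s['gripper_width'],4),'gf',round(s['grasp_force'],1),'F',s['wrist_force'].round(1))
    print('  shift units',(M.T@dd/.02).round(2))
E
python3 -c "
from h import *
go(.506,.1845,.25); print(robot.state()['q'])"
```

```text
t 2.08 tcp [ 0.2833 -0.5569  0.2481] yawx 85.37 tilt [-0.02  0.02] w 0.0328 gf 0.0 F [0.7 0.9 0.8]
  shift units [37.85  8.11 -0.09]
[ 1.28920701  0.72024437 -0.48381319  1.5564577   0.38353566  0.96105991
  0.60505823]
```

Call:
arm_command --steps '[[0.38, [1, 0.8, 0], [0, 0, 0]], [0.38, [1, 0.8, 0], [0, 0, 0]], [0.38, [1, 0.8, 0], [0, 0, 0]], [0.38, [1, 0.8, 0], [0, 0, 0]], [0.38, [1, 0.8, 0], [0, 0, 0]]]'

```text
t: 2.7
eef_pos: [0.3719, -0.4633, 0.2483]
tcp_rot: [0.0, 0.736, 0.677, -0.0]
wrist_force: [1.0, -1.1, -0.8]
gripper_width: 0.0324
grasp_force: 0.0
```

Call:
arm_command --steps '[[0.38, [1, 0.8, 0], [0, 0, 0]], [0.38, [1, 0.8, 0], [0, 0, 0]], [0.38, [1, 0.8, 0], [0, 0, 0]], [0.38, [1, 0.8, 0], [0, 0, 0]], [0.38, [1, 0.8, 0], [0, 0, 0]]]'

```text
t: 3.32
eef_pos: [0.4599, -0.3702, 0.2483]
tcp_rot: [-0.0, 0.736, 0.677, -0.0]
wrist_force: [0.9, -0.2, 0.0]
gripper_width: 0.0324
grasp_force: 0.0
```

Call:
arm_command --steps '[[0.38, [1, 0, 0], [0, 0, 0]], [0.38, [1, 0, 0], [0, 0, 0]], [0.38, [1, 0, 0], [0, 0, 0]], [0.38, [1, 0, 0], [0, 0, 0]], [0.38, [1, 0, 0], [0, 0, 0]]]'

```text
t: 3.95
eef_pos: [0.4675, -0.2699, 0.2484]
tcp_rot: [0.0, 0.736, 0.677, -0.0]
wrist_force: [0.7, 0.1, -0.6]
gripper_width: 0.0325
grasp_force: 0.0
```

Call:
arm_command --steps '[[0.38, [1, 0, 0], [0, 0, 0]], [0.38, [1, 0, 0], [0, 0, 0]], [0.38, [1, 0, 0], [0, 0, 0]], [0.38, [1, 0, 0], [0, 0, 0]], [0.38, [1, 0, 0], [0, 0, 0]]]'

```text
t: 4.58
eef_pos: [0.4758, -0.1701, 0.2484]
tcp_rot: [0.0, 0.735, 0.678, 0.0]
wrist_force: [0.8, -1.1, 0.5]
gripper_width: 0.0324
grasp_force: 0.0
```

Call:
arm_command --steps '[[0.38, [1, 0, 0], [0, 0, 0]], [0.38, [1, 0, 0], [0, 0, 0]], [0.38, [1, 0, 0], [0, 0, 0]], [0.38, [1, 0, 0], [0, 0, 0]], [0.38, [1, 0, 0], [0, 0, 0]]]'

```text
t: 5.2
eef_pos: [0.4839, -0.0705, 0.2484]
tcp_rot: [0.0, 0.735, 0.678, 0.0]
wrist_force: [0.3, 0.2, -0.2]
gripper_width: 0.032
grasp_force: 0.0
```

Call:
arm_command --steps '[[0.38, [1, 0, 0], [0, 0, 0]], [0.38, [1, 0, 0], [0, 0, 0]], [0.38, [1, 0, 0], [0, 0, 0]], [0.38, [1, 0, 0], [0, 0, 0]], [0.38, [1, 0, 0], [0, 0, 0]]]'

```text
t: 5.82
eef_pos: [0.492, 0.0291, 0.2484]
tcp_rot: [0.0, 0.735, 0.678, 0.0]
wrist_force: [0.0, 0.4, 0.3]
gripper_width: 0.0326
grasp_force: 0.0
```

Call:
arm_command --steps '[[0.38, [1, 0, 0], [0, 0, 0]], [0.38, [1, 0, 0], [0, 0, 0]], [0.38, [1, 0, 0], [0, 0, 0]], [0.38, [1, 0, 0], [0, 0, 0]], [0.38, [1, 0, 0], [0, 0, 0]]]'

```text
t: 6.45
eef_pos: [0.5, 0.1287, 0.2483]
tcp_rot: [0.0, 0.735, 0.678, 0.0]
wrist_force: [-1.2, 0.1, -0.5]
gripper_width: 0.0327
grasp_force: 0.0
```

Call:
arm_command --steps '[[0.38, [1, 0, 0], [0, 0, 0]], [0.38, [1, 0, 0], [0, 0, 0]], [0.38, [0.8, 0, 0], [0, 0, 0]], [0.38, [0, 0, 0], [0, 0, 0]], [0.38, [0, 0, 0], [0, 0, 0]]]'

```text
t: 7.08
eef_pos: [0.5049, 0.1824, 0.2481]
tcp_rot: [0.0, 0.736, 0.677, -0.001]
wrist_force: [0.4, 0.1, -0.8]
gripper_width: 0.0326
grasp_force: 0.0
```

```bash
python3 -c "
from h import *
go(.506,.1845,.05)
d=grab('side','side2.png');pickle.dump(d,open('side.pkl','wb'))
P=cloud(d); m=(P[...,2]>.2)&(P[...,2]<.26)&(abs(P[...,0]-.506)<.08)&(abs(P[...,1]-.1845)<.08); q=P[m]
print(len(q),q.min(0),q.max(0),(q.max(0)+q.min(0))/2)"
```

```text
t 7.08 tcp [0.5049 0.1824 0.2481] yawx 85.25 tilt [-0.02 -0.07] w 0.0326 gf 0.0 F [ 0.4  0.1 -0.8]
  shift units [0.12 0.05 9.91]
295 [0.47426076 0.17275595 0.23235714] [0.53487551 0.19768016 0.25993358] [0.50456814 0.18521805 0.24614536]
```

View pics/side2.png

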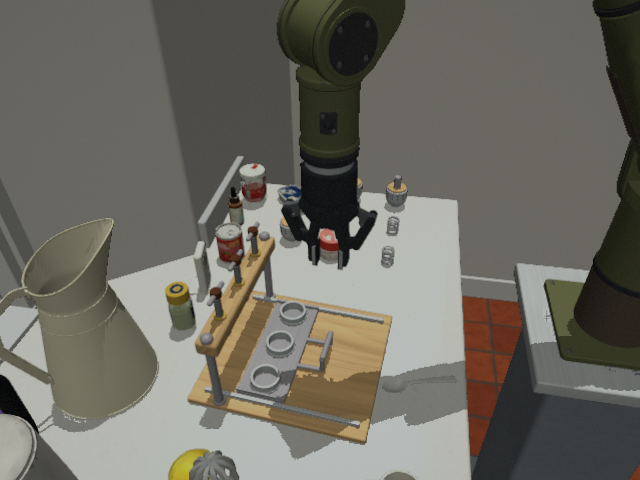

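The gripper stands directly over the handle (fingers at ~(330,250) px); nothing in the way below.

Call:
arm_command --steps '[[0.38, [0, 0.1, 1], [0, 0, 0]], [0.38, [0, 0, 1], [0, 0, 0]], [0.38, [0, 0, 1], [0, 0, 0]], [0.38, [0, 0, 1], [0, 0, 0]], [0.38, [0, 0, 1], [0, 0, 0]]]'

```text
t: 7.75
eef_pos: [0.5072, 0.1819, 0.1477]
tcp_rot: [0.0, 0.736, 0.677, -0.0]
wrist_force: [-0.1, 0.1, 0.5]
gripper_width: 0.0322
grasp_force: 0.0
```

Call:
arm_command --steps '[[0.38, [0, 0, 1], [0, 0, 0]], [0.38, [0, 0, 1], [0, 0, 0]], [0.38, [0, 0, 1], [0, 0, 0]], [0.38, [0, 0, 1], [0, 0, 0]], [0.38, [0, 0, 1], [0, 0, 0]]]'

```text
t: 8.38
eef_pos: [0.5074, 0.1821, 0.0477]
tcp_rot: [0.0, 0.736, 0.677, -0.0]
wrist_force: [-1.4, 0.9, -0.1]
gripper_width: 0.0324
grasp_force: 0.0
```

Call:
arm_command --steps '[[0, [0, 0, 0], [0, 0, 0]], [0, [0, 0, 0], [0, 0, 0]], [0, [0, 0, 0], [0, 0, 0]], [0, [0, 0, 0], [0, 0, 0]], [0, [0, 0, 0], [0, 0, 0]]]' --grip_force 30

```text
t: 9.0
eef_pos: [0.5069, 0.1822, 0.0481]
tcp_rot: [0.0, 0.736, 0.677, -0.001]
wrist_force: [1.0, -2.8, -11.5]
gripper_width: 0.0091
grasp_force: 29.1
```

```bash
python3 -c "
from h import *
go(.44,.19,.048)
find();press()" | grep -v "px \[ *[12]..\. 1"
```

```text
t 9.0 tcp [0.5069 0.1822 0.0481] yawx 85.25 tilt [-0.03 -0.08] w 0.0091 gf 29.1 F [  1.   -2.8 -11.5]
  shift units [ 0.11 -3.37  0.01]
top px [388. 149.] n 4623 mid [ 0.8442 -0.2471] zmax 0.13 topxy [ 0.8482 -0.2386] 250 ext [0.212 0.505 0.118]
top px [329. 183.] n 460 mid [ 0.7593 -0.078 ] zmax 0.0789 topxy [ 0.7571 -0.0781] 51 ext [0.057 0.055 0.066]
top px [415. 211.] n 793 mid [ 0.663  -0.3065] zmax 0.0304 topxy [ 0.6622 -0.3063] 194 ext [0.1   0.1   0.018]
top px [364. 222.] n 317 mid [ 0.6424 -0.1607] zmax 0.0873 topxy [ 0.6419 -0.1599] 20 ext [0.051 0.05  0.067]
top px [268. 263.] n 2346 mid [0.534 0.123] zmax 0.0967 topxy [0.6376 0.0412] 4 ext [0.265 0.178 0.085]
top px [197. 235.] n 114 mid [0.6515 0.2921] zmax 0.0915 topxy [0.6562 0.2964] 3 ext [0.044 0.028 0.079]
top px [158. 241.] n 28 mid [0.6525 0.3971] zmax 0.0381 topxy [0.6512 0.3974] 16 ext [0.023 0.005 0.015]
top px [439. 257.] n 342 mid [ 0.5275 -0.3459] zmax 0.086 topxy [ 0.527  -0.3448] 30 ext [0.051 0.053 0.065]
top px [355. 260.] n 409 mid [ 0.5417 -0.1236] zmax 0.0554 topxy [ 0.5418 -0.1243] 299 ext [0.056 0.
[... 2489 characters left out ...]
.6 49.3 23.6 27.8 z 0.037
top board 556.541748046875 178.6383056640625 271.9710693359375 294.6015319824219 85.40620422363281
side [269. 284.] 85 mid [0.6448 0.0506] rect 643.9 51.4 13.8 9.5 15.1 z 0.048
side [286. 310.] 107 mid [0.5943 0.1013] rect 595.9 102.4 26.2 51.1 7.5 z 0.037
side [280. 342.] 260 mid [0.5912 0.1792] rect 590.7 179.2 49.6 48.8 54.1 z 0.037
side [326. 349.] 340 mid [0.5069 0.1905] rect 508.3 191.1 54.9 33.7 60.1 z 0.051
side [265. 377.] 269 mid [0.5976 0.257 ] rect 597.6 257.0 49.9 48.6 80.4 z 0.036
side [217. 389.] 120 mid [0.6652 0.3025] rect 663.6 304.3 14.8 8.8 30.6 z 0.048
side board 530.2703857421875 184.50390625 274.7845153808594 361.028076171875 85.08198547363281
```

Call:
arm_command --steps '[[0, [0, -0.6, 0], [0, 0, 0]], [0, [0, -0.6, 0], [0, 0, 0]], [0, [0, -0.6, 0], [0, 0, 0]], [0, [0, -0.6, 0], [0, 0, 0]], [0, [0, -0.4, 0], [0, 0, 0]]]'

```text
t: 9.72
eef_pos: [0.4494, 0.187, 0.0481]
tcp_rot: [0.0, 0.735, 0.678, -0.001]
wrist_force: [0.9, -5.2, -16.1]
gripper_width: 0.0089
grasp_force: 29.2
```

Call:
arm_command --steps '[[0, [0, -0.1, 0], [0, 0, 0]], [0, [0, -0.1, 0], [0, 0, 0]], [0, [0, -0.1, 0], [0, 0, 0]], [0, [0, -0.1, 0], [0, 0, 0]], [0, [0, 0, 0], [0, 0, 0]]]'

```text
t: 10.35
eef_pos: [0.4415, 0.1876, 0.0481]
tcp_rot: [0.0, 0.735, 0.678, -0.002]
wrist_force: [0.0, -6.0, -13.7]
gripper_width: 0.0089
grasp_force: 29.3
```

Call:
arm_command --steps '[[0, [0, -0.1, 0], [0, 0, 0]], [0, [0, -0.1, 0], [0, 0, 0]], [0, [0, -0.1, 0], [0, 0, 0]], [0, [0, 0, 0], [0, 0, 0]], [0, [0, 0, 0], [0, 0, 0]]]'

```text
t: 10.98
eef_pos: [0.4414, 0.1877, 0.0482]
tcp_rot: [0.003, 0.737, 0.676, 0.002]
wrist_force: [12.0, -7.7, -23.5]
gripper_width: 0.009
grasp_force: 29.0
```

Call:
arm_command --steps '[[0, [0, -0.1, 0], [0, 0, 0]], [0, [0, -0.1, 0], [0, 0, 0]], [0, [0, 0, 0], [0, 0, 0]], [0, [0, 0, 0], [0, 0, 0]], [0, [0, 0, 0], [0, 0, 0]]]'

```text
t: 11.6
eef_pos: [0.4413, 0.1878, 0.0483]
tcp_rot: [0.004, 0.738, 0.675, 0.005]
wrist_force: [19.6, -10.7, -27.9]
gripper_width: 0.0088
grasp_force: 28.8
```

Call:
arm_command --steps '[[0, [0, 0.2, 0], [0, 0, 0]], [0, [0, 0.2, 0], [0, 0, 0]], [0.38, [0, 0, 0], [0, 0, 0]], [0.38, [0, 0, 0], [0, 0, 0]], [0.38, [0, 0, 0], [0, 0, 0]]]'

```text
t: 12.22
eef_pos: [0.4412, 0.19, 0.049]
tcp_rot: [-0.0, 0.735, 0.678, 0.001]
wrist_force: [0.3, -0.3, 0.2]
gripper_width: 0.0325
grasp_force: 0.0
```

Call:
arm_command --steps '[[0.38, [0, 0, -1], [0, 0, 0]], [0.38, [0, 0, -1], [0, 0, 0]], [0.38, [0, 0, -1], [0, 0, 0]], [0.38, [0, 0, -1], [0, 0, 0]], [0.38, [0, 0, -1], [0, 0, 0]]]'

```text
t: 12.85
eef_pos: [0.441, 0.1891, 0.1493]
tcp_rot: [-0.0, 0.735, 0.678, 0.0]
wrist_force: [0.2, 0.1, -0.2]
gripper_width: 0.0326
grasp_force: 0.0
```

Call:
arm_command --steps '[[0.38, [-1, 0, -1], [0, 0, 0]], [0.38, [-1, 0, -1], [0, 0, 0]], [0.38, [-1, 0, -1], [0, 0, 0]], [0.38, [-1, 0, -1], [0, 0, 0]], [0.38, [-1, 0, 0], [0, 0, 0]]]'

```text
t: 13.48
eef_pos: [0.4336, 0.089, 0.2299]
tcp_rot: [0.001, 0.735, 0.678, 0.002]
wrist_force: [-0.9, -1.7, 0.0]
gripper_width: 0.0324
grasp_force: 0.0
```

Call:
arm_command --steps '[[0, [-1, 0, 0], [0, 0, 0]], [0, [-1, 0, 0], [0, 0, 0]], [0, [-1, 0, 0], [0, 0, 0]], [0, [-1, 0, 0], [0, 0, 0]], [0, [-1, 0, 0], [0, 0, 0]]]'

```text
t: 14.1
eef_pos: [0.4246, -0.0109, 0.2286]
tcp_rot: [0.0, 0.735, 0.678, 0.0]
wrist_force: [-0.1, -0.5, 0.9]
gripper_width: -0.0002
grasp_force: 0.0
```

```bash
cat >> h.py <<'E'
def tip(n):
    "visible fingertip cloud near TCP"
    s=robot.state(); e=s['eef_pos']; d=pickle.load(open(n+'.pkl','rb')); P=cloud(d); q=P.reshape(-1,3)
    q=q[(abs(q[:,:2]-e[:2])<.07).all(1)&(q[:,2]>e[2]-.03)&(q[:,2]<e[2]+.01)]
    print(n,'tip',len(q),q.min(0).round(4),q.max(0).round(4),'tcp',e.round(4))
E
python3 -c "
from h import *
go(.64,-.16,.15)
find(False);press();tip('side');tip('top')"
```

```text
t 14.1 tcp [ 0.4246 -0.0109  0.2286] yawx 85.35 tilt [0.06 0.01] w -0.0002 gf 0.0 F [-0.1 -0.5  0.9]
  shift units [-6.56 11.33  3.94]
top [195. 233.] 21 mid [0.6596 0.2938] rect 658.6 293.0 4.0 11.9 46.6 z 0.046
top [268. 278.] 84 mid [0.5175 0.1037] rect 517.7 105.7 44.7 48.2 63.0 z 0.037
top [211. 280.] 108 mid [0.5288 0.259 ] rect 528.8 259.0 47.9 47.5 86.2 z 0.038
top [241. 279.] 101 mid [0.5229 0.1813] rect 523.0 181.1 48.1 45.8 39.9 z 0.037
top [239. 311.] 103 mid [0.4385 0.1882] rect 437.7 188.3 66.7 8.0 83.9 z 0.051
top board 529.4306640625 181.662353515625 271.05810546875 351.92425537109375 84.82272338867188
side [269. 284.] 89 mid [0.6447 0.0489] rect 642.9 50.4 14.3 11.5 29.7 z 0.049
side [327. 317.] 226 mid [0.5198 0.1069] rect 518.9 107.4 48.2 48.9 10.2 z 0.037
side [316. 348.] 257 mid [0.5265 0.1848] rect 525.9 184.6 48.9 49.9 40.6 z 0.037
side [364. 356.] 223 mid [0.4416 0.1927] rect 441.6 192.7 69.8 9.7 85.1 z 0.051
side [303. 385.] 290 mid [0.5323 0.2627] rect 532.3 262.5 49.0 49.7 2.0 z 0.036
side [217. 389.] 117 mid [0.6654 0.3024] rect 664.2 303.7 14.8 8.1 28.3 z 0.049
side board 530.2752075195312 184.88279724121094 274.8603210449219 360.0479736328125 84.98209381103516
side tip 174 [ 0.4098 -0.0158  0.2122] [0.4374 0.0012 0.2383] tcp [ 0.4242 -0.0125  0.2284]Traceback (most recent call last):
  File "<string>", line 4, in <module>
    find(False);press();tip('side');tip('top')
                                    ~~~^^^^^^^
  File "h.py", line 58, in tip
    print(n,'tip',len(q),q.min(0).round(4),q.max(0).round(4),'tcp',e.round(4))
                         ~~~~~^^^
    return umr_minimum(a, axis, None, out, keepdims, initial, where)
ValueError: zero-size array to reduction operation minimum which has no identity
```

```bash
python3 -c "
from h import *
go(.645,-.160,.075)"
```

```text
t 14.2 tcp [ 0.4242 -0.0125  0.2284] yawx 85.11 tilt [-0.02 -0.07] w 0.0001 gf 0.0 F [-0.1  0.2  0.3]
  shift units [-6.4  11.63  7.68]
```

Call:
arm_command --steps '[[0.6, [-0.53, 0.97, 0], [0, 0, 0]], [0.6, [-0.53, 0.97, 0], [0, 0, 0]], [0.6, [-0.53, 0.97, 0], [0, 0, 0]], [0.6, [-0.53, 0.97, 0], [0, 0, 0]], [0.6, [-0.53, 0.97, 0], [0, 0, 0]]]'

```text
t: 14.82
eef_pos: [0.518, -0.0703, 0.2286]
tcp_rot: [0.0, 0.735, 0.678, 0.001]
wrist_force: [0.0, 0.1, -0.4]
gripper_width: 0.0514
grasp_force: 0.0
```

Call:
arm_command --steps '[[0.6, [-0.53, 0.97, 0], [0, 0, 0]], [0.6, [-0.53, 0.97, 0], [0, 0, 0]], [0.6, [-0.53, 0.97, 0], [0, 0, 0]], [0.6, [-0.53, 0.97, 0], [0, 0, 0]], [0.6, [-0.53, 0.97, 0], [0, 0, 0]]]'

```text
t: 15.45
eef_pos: [0.6104, -0.1308, 0.2285]
tcp_rot: [-0.0, 0.735, 0.678, 0.001]
wrist_force: [0.9, -1.2, -0.1]
gripper_width: 0.0514
grasp_force: 0.0
```

Call:
arm_command --steps '[[0.6, [-0.53, 0.97, 0.8], [0, 0, 0]], [0.6, [-0.53, 0.97, 0.8], [0, 0, 0]], [0.6, [0, 0, 1], [0, 0, 0]], [0.6, [0, 0, 1], [0, 0, 0]], [0.6, [0, 0, 0], [0, 0, 0]]]'

```text
t: 16.08
eef_pos: [0.6451, -0.1553, 0.1545]
tcp_rot: [-0.002, 0.735, 0.678, -0.001]
wrist_force: [-0.3, 0.1, 1.2]
gripper_width: 0.051
grasp_force: 0.0
```

```bash
python3 -c "
from h import *
go(.645,-.160,.075)
d=grab('side','s3.png'); cv2.imwrite('pics/s3c.png',cv2.resize(d['image'][100:340,180:500,::-1],None,fx=2.4,fy=2.4))"
```

```text
t 16.07 tcp [ 0.6451 -0.1553  0.1545] yawx 85.39 tilt [-0.21  0.06] w 0.051 gf 0.0 F [-0.3  0.1  1.2]
  shift units [-0.24  0.03  3.98]
```

View pics/s3c.png

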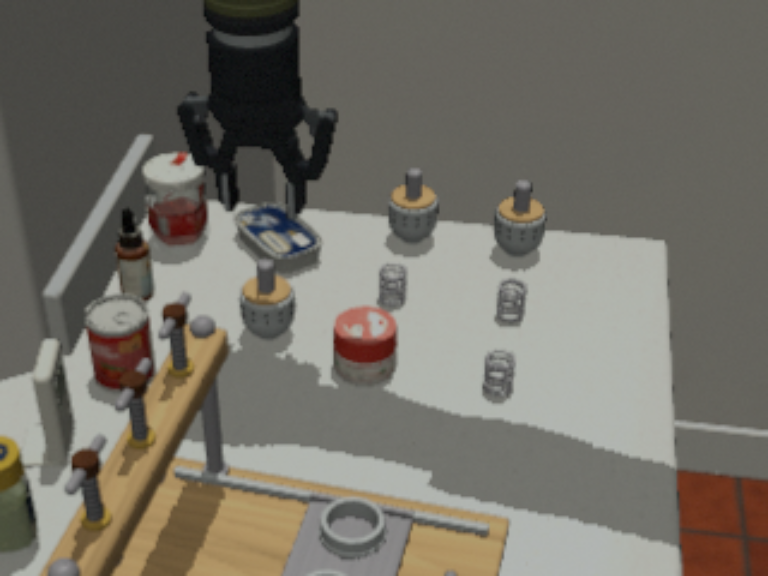

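The fingers straddle the mould's rod line (~(265,200) in the crop), mould rod at (266,275) below; clear to descend.

Call:
arm_command --steps '[[0.6, [-0.15, 0, 0.8], [0, 0, 0]], [0.6, [0, 0, 0.8], [0, 0, 0]], [0.6, [0, 0, 0.8], [0, 0, 0]], [0.6, [0, 0, 0.8], [0, 0, 0]], [0.6, [0, 0, 0.8], [0, 0, 0]]]'

```text
t: 16.75
eef_pos: [0.646, -0.1595, 0.075]
tcp_rot: [-0.0, 0.735, 0.678, -0.0]
wrist_force: [-0.5, -0.5, -0.7]
gripper_width: 0.0513
grasp_force: 0.0
```

Call:
arm_command --steps '[[0.6, [0, 0, 0], [0, 0, 0]], [0.05, [0, 0, 0], [0, 0, 0]], [0.05, [0, 0, 0], [0, 0, 0]], [0.05, [0, 0, 0], [0, 0, 0]], [0.05, [0, 0, 0], [0, 0, 0]]]' --grip_force 30

```text
t: 17.38
eef_pos: [0.6467, -0.1597, 0.0771]
tcp_rot: [0.001, 0.736, 0.677, 0.0]
wrist_force: [0.3, 0.3, 4.8]
gripper_width: 0.0156
grasp_force: 29.5
```

Call:
arm_command --steps '[[0, [0, 0, 0], [0, 0, 0]], [0, [0, 0, -0.2], [0, 0, 0]], [0, [0, 0, -0.4], [0, 0, 0]], [0, [0, 0, -0.6], [0, 0, 0]], [0, [0, 0, -1], [0, 0, 0]]]'

```text
t: 18.0
eef_pos: [0.6457, -0.1595, 0.1209]
tcp_rot: [-0.0, 0.735, 0.678, -0.0]
wrist_force: [0.9, 0.7, -1.4]
gripper_width: 0.0156
grasp_force: 29.4
```

```bash
python3 -c "
from h import *
go(.520,.104,.22)
d=grab('side','s4.png'); cv2.imwrite('pics/s4c.png',cv2.resize(d['image'][60:260,180:400,::-1],None,fx=2.5,fy=2.5))"
```

```text
t 18.0 tcp [ 0.6457 -0.1595  0.1209] yawx 85.3 tilt [-0.07  0.01] w 0.0156 gf 29.4 F [ 0.9  0.7 -1.4]
  shift units [12.62 -7.35 -4.95]
```

View pics/s4c.png

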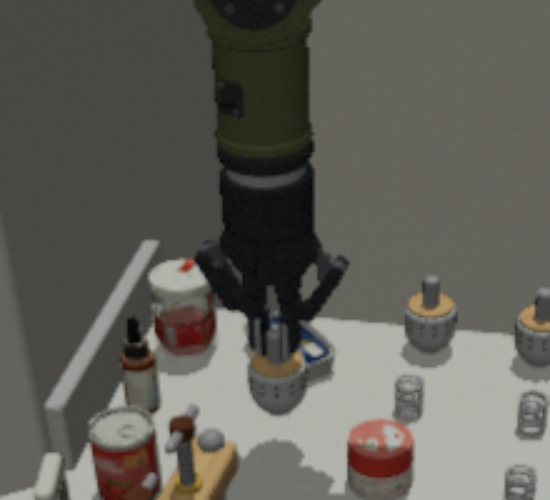

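Mould is lifted upright in the fingers at ~(275,345) crop. Carry it to the right ring.

Call:
arm_command --steps '[[0, [0.5, -1, -1], [0, 0, 0]], [0, [0.5, -1, -1], [0, 0, 0]], [0, [0.5, -1, -1], [0, 0, 0]], [0, [0.5, -1, -1], [0, 0, 0]], [0, [0.8, -1, -0.5], [0, 0, 0]]]'

```text
t: 18.68
eef_pos: [0.5513, -0.0957, 0.2124]
tcp_rot: [0.001, 0.736, 0.677, 0.001]
wrist_force: [0.8, 0.8, -2.4]
gripper_width: 0.0157
grasp_force: 29.7
```

Call:
arm_command --steps '[[0, [0.8, -1, 0], [0, 0, 0]], [0, [0.8, -1, 0], [0, 0, 0]], [0, [1, -0.35, 0], [0, 0, 0]], [0, [1, 0, 0], [0, 0, 0]], [0, [1, 0, 0], [0, 0, 0]]]'

```text
t: 19.3
eef_pos: [0.5122, 0.0007, 0.2113]
tcp_rot: [0.001, 0.735, 0.678, 0.001]
wrist_force: [0.3, -0.6, -1.9]
gripper_width: 0.0155
grasp_force: 29.7
```

Call:
arm_command --steps '[[0, [1, 0, 0], [0, 0, 0]], [0, [1, 0, 0], [0, 0, 0]], [0, [1, 0, 0], [0, 0, 0]], [0, [1, 0, 0], [0, 0, 0]], [0, [1, 0, 0], [0, 0, 0]]]'

```text
t: 19.92
eef_pos: [0.5204, 0.1005, 0.2113]
tcp_rot: [0.0, 0.735, 0.678, 0.001]
wrist_force: [0.5, -0.7, -1.9]
gripper_width: 0.0158
grasp_force: 29.7
```

Call:
arm_command --steps '[[0, [0.2, 0, 0], [0, 0, 0]], [0, [0, 0, 1], [0, 0, 0]], [0, [0, 0, 0.5], [0, 0, 0]], [0, [0, 0, 0], [0, 0, 0]], [0, [0, 0, 0], [0, 0, 0]]]'

```text
t: 20.55
eef_pos: [0.5207, 0.1034, 0.1808]
tcp_rot: [0.0, 0.736, 0.677, 0.0]
wrist_force: [-0.3, 0.5, -2.6]
gripper_width: 0.0157
grasp_force: 29.6
```

```bash
cat >> h.py <<'E'
def held(n,zlo,zhi,rad=.045,dx=0,dy=0):
    "extent of points around the TCP axis between heights (world z, bias removed)"
    e=robot.state()['eef_pos']; d=grab(n); pickle.dump(d,open(n+'.pkl','wb')); P=cloud(d).reshape(-1,3); P=P+(np.array([0,-.0025,-.0025]) if n=='side' else np.array([.0028,.001,-.0025]))
    q=P[(np.linalg.norm(P[:,:2]-e[:2]-[dx,dy],axis=1)<rad)&(P[:,2]>zlo)&(P[:,2]<zhi)]
    if len(q): print(n,len(q),'min',q.min(0).round(4),'max',q.max(0).round(4),'mid',((q.min(0)+q.max(0))/2).round(4),'tcp',e.round(4))
E
python3 -c "
from h import *
go(.520,.104,.103)
e=robot.state()['eef_pos'][2]-.077
held('side',e+.027,e+.049); held('side',e-.01,e+.01)"
```

```text
t 20.55 tcp [0.5207 0.1034 0.1808] yawx 85.26 tilt [0.05 0.  ] w 0.0157 gf 29.6 F [-0.3  0.5 -2.6]
  shift units [ 0.03 -0.04  3.89]
side 351 min [0.4944 0.0888 0.1308] max [0.5455 0.1298 0.1527] mid [0.5199 0.1093 0.1418] tcp [0.5207 0.1034 0.1808]
side 14 min [0.5114 0.1083 0.0988] max [0.5308 0.1225 0.1137] mid [0.5211 0.1154 0.1063] tcp [0.5207 0.1035 0.1808]
```

Call:
arm_command --steps '[[0, [0, 0, 1], [0, 0, 0]], [0, [0, 0, 1], [0, 0, 0]], [0, [0, 0, 0.8], [0, 0, 0]], [0, [0, 0, 0.6], [0, 0, 0]], [0, [0, 0, 0.25], [0, 0, 0]]]'

```text
t: 21.28
eef_pos: [0.5202, 0.1036, 0.1067]
tcp_rot: [-0.0, 0.735, 0.678, -0.0]
wrist_force: [-0.2, -0.3, -1.6]
gripper_width: 0.0156
grasp_force: 29.7
```

Call:
arm_command --steps '[[0, [0, 0, 0.1], [0, 0, 0]], [0, [0, 0, 0.05], [0, 0, 0]], [0, [0, 0, 0.05], [0, 0, 0]], [0, [0, 0, 0], [0, 0, 0]], [0, [0, 0, 0], [0, 0, 0]]]'

```text
t: 21.9
eef_pos: [0.5209, 0.1047, 0.1039]
tcp_rot: [-0.0, 0.735, 0.678, 0.001]
wrist_force: [-1.2, 3.3, 5.8]
gripper_width: 0.0156
grasp_force: 30.4
```

Call:
arm_command --steps '[[0, [0.06, 0, 0], [0, 0, 0]], [0, [0, 0, 0.02], [0, 0, 0]], [0, [0, 0, 0], [0, 0, 0]], [0, [0, 0, 0], [0, 0, 0]], [0, [0, 0, 0], [0, 0, 0]]]'

```text
t: 22.52
eef_pos: [0.521, 0.1053, 0.1036]
tcp_rot: [0.0, 0.735, 0.678, 0.001]
wrist_force: [-2.0, 2.7, 8.2]
gripper_width: 0.0158
grasp_force: 30.7
```

```bash
python3 -c "
from h import *
go(.520,.104,.103);print(robot.state()['ft_torque'])"
```

```text
t 22.52 tcp [0.521  0.1053 0.1036] yawx 85.31 tilt [0.1  0.05] w 0.0158 gf 30.7 F [-2.   2.7  8.2]
  shift units [-0.07 -0.05  0.03]
[0.56450497 0.2978024  0.01155012]
```

Call:
arm_command --steps '[[0.4, [0, 0, 0], [0, 0, 0]], [0.4, [0, 0, 0], [0, 0, 0]], [0.4, [0, 0, -1], [0, 0, 0]], [0.4, [0, 0, -1], [0, 0, 0]], [0.4, [0, 0, -1], [0, 0, 0]]]'

```text
t: 23.15
eef_pos: [0.5201, 0.104, 0.1631]
tcp_rot: [0.0, 0.736, 0.677, -0.001]
wrist_force: [-0.4, -0.6, -0.1]
gripper_width: 0.0343
grasp_force: 0.0
```

Call:
arm_command --steps '[[0.6, [0, 0, -1], [0, 0, 0]], [0.6, [-1, 0, -1], [0, 0, 0]], [0.6, [-1, 0, 0], [0, 0, 0]], [0.6, [-1, 0, 0], [0, 0, 0]], [0.6, [-1, 0, 0], [0, 0, 0]]]'

```text
t: 23.78
eef_pos: [0.5135, 0.0236, 0.2026]
tcp_rot: [0.0, 0.736, 0.677, -0.001]
wrist_force: [-0.2, -0.4, -0.0]
gripper_width: 0.0513
grasp_force: 0.0
```

Call:
arm_command --steps '[[0.6, [-1, 0, 0], [0, 0, 0]], [0.6, [-1, 0, 0], [0, 0, 0]], [0.6, [-1, 0, 0], [0, 0, 0]], [0.6, [-1, 0, 0], [0, 0, 0]], [0.6, [-1, 0, 0], [0, 0, 0]]]'

```text
t: 24.4
eef_pos: [0.5051, -0.0759, 0.2025]
tcp_rot: [-0.0, 0.736, 0.677, -0.001]
wrist_force: [1.4, 0.9, 0.8]
gripper_width: 0.0511
grasp_force: 0.0
```

```bash
cat >> h.py <<'E'
OFF={'side':np.array([0,-.0025,-.0025]),'top':np.array([.0028,.001,-.0025])}
def locs():
    "compact list of corrected positions; small blobs of height>=.03 outside the press"
    for n in('top','side'):
        d=grab(n); pickle.dump(d,open(n+'.pkl','wb')); P=cloud(d)+OFF[n]; z=P[...,2]
        reg=(P[...,0]>.33)&(P[...,0]<.72)&(P[...,1]>-.42)&(P[...,1]<.0)&(d['range_z']>0)
        m=(reg&(z>.028)&(z<.1)).astype(np.uint8)
        k,l,st,c=cv2.connectedComponentsWithStats(m)
        for i in range(1,k):
            if st[i,4]<15: continue
            q=P[l==i]; t=q[q[:,2]>q[:,2].max()-.02]
            print(n,'mid',((q.max(0)+q.min(0))/2)[:2].round(4),'h',q[:,2].max().round(3),'topmean',t[:,:2].mean(0).round(4),'ext',np.ptp(q,axis=0)[:2].round(3))
def rods():
    "rod points of seated moulds"
    for n in('top','side'):
        d=pickle.load(open(n+'.pkl','rb')); P=cloud(d)+OFF[n]; z=P[...,2]
        for nm,(x,y) in dict(right=(.5205,.1053),mid=(.5265,.183),left=(.533,.2607)).items():
            r=np.hypot(P[...,0]-x,P[...,1]-y)
            q=P[(r<.035)&(z>.086)&(z<.12)]; f=P[(r<.03)&(z>.074)&(z<.084)]
            if len(q)>5: print(n,nm,'rod',len(q),((q.min(0)+q.max(0))/2)[:2].round(4),q[:,2].max().round(4),'lo/hi x',q[q[:,2]<.095][:,0].mean().round(4),q[q[:,2]>.1][:,0].mean().round(4),'foll',len(f),((f.min(0)+f.max(0))/2)[:2].round(4) if len(f) else '')
E
python3 -c "
from h import *
go(.530,-.344,.2)
locs();rods()
d=pickle.load(open('side.pkl','rb'));cv2.imwrite('pics/s5c.png',cv2.resize(d['image'][200:420,200:460,::-1],None,fx=2.5,fy=2.5))"
```

```text
t 24.4 tcp [ 0.5051 -0.0759  0.2025] yawx 85.25 tilt [-0.06 -0.04] w 0.0511 gf 0.0 F [1.4 0.9 0.8]
  shift units [-13.25   2.35   0.13]
top mid [ 0.5302 -0.345 ] h 0.085 topmean [ 0.5296 -0.3433] ext [0.051 0.052]
top mid [ 0.4196 -0.3481] h 0.084 topmean [ 0.4196 -0.3375] ext [0.047 0.034]
top mid [ 0.4227 -0.1132] h 0.035 topmean [ 0.4225 -0.113 ] ext [0.025 0.024]
side mid [ 0.5305 -0.3425] h 0.083 topmean [ 0.5304 -0.3423] ext [0.052 0.046]
side mid [ 0.4198 -0.3358] h 0.083 topmean [ 0.4195 -0.335 ] ext [0.052 0.05 ]
side mid [ 0.5357 -0.236 ] h 0.035 topmean [ 0.536 -0.233] ext [0.026 0.03 ]
side mid [ 0.4189 -0.2267] h 0.035 topmean [ 0.4192 -0.2276] ext [0.026 0.03 ]
side mid [ 0.5455 -0.1233] h 0.053 topmean [ 0.5452 -0.118 ] ext [0.056 0.061]
side mid [ 0.4229 -0.1153] h 0.035 topmean [ 0.4223 -0.1123] ext [0.026 0.028]
top right rod 42 [0.5195 0.1047] 0.1084 lo/hi x 0.5133 0.52 foll 193 [0.5181 0.1042]
side right rod 119 [0.5201 0.1055] 0.1095 lo/hi x 0.5187 0.52 foll 309 [0.5201 0.1065]
```

View pics/s5c.png

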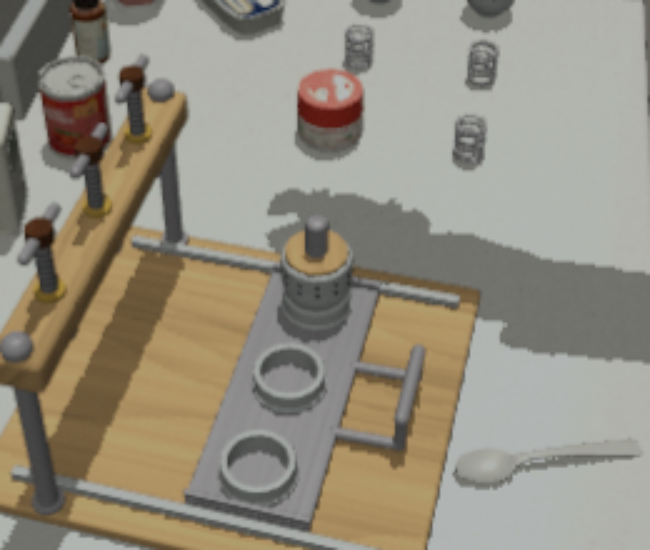

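Mould sits upright in the right ring (rod at ~(317,235) in the crop). Next, the far-right mould.

Call:
arm_command --steps '[[0.6, [-1, 0.18, 0], [0, 0, 0]], [0.6, [-1, 0.18, 0], [0, 0, 0]], [0.6, [-1, 0.18, 0], [0, 0, 0]], [0.6, [-1, 0.18, 0], [0, 0, 0]], [0.6, [-1, 0.18, 0], [0, 0, 0]]]'

```text
t: 25.12
eef_pos: [0.5155, -0.1754, 0.2027]
tcp_rot: [-0.0, 0.735, 0.678, 0.0]
wrist_force: [0.6, 0.1, -0.5]
gripper_width: 0.0514
grasp_force: 0.0
```

Call:
arm_command --steps '[[0.6, [-1, 0.18, 0], [0, 0, 0]], [0.6, [-1, 0.18, 0], [0, 0, 0]], [0.6, [-1, 0.18, 0], [0, 0, 0]], [0.6, [-1, 0.18, 0], [0, 0, 0]], [0.6, [-1, 0.18, 0], [0, 0, 0]]]'

```text
t: 25.75
eef_pos: [0.5253, -0.2779, 0.2028]
tcp_rot: [-0.0, 0.735, 0.678, 0.0]
wrist_force: [0.0, -1.1, -1.1]
gripper_width: 0.0511
grasp_force: 0.0
```

Call:
arm_command --steps '[[0.6, [-1, 0.18, 0.5], [0, 0, 0]], [0.6, [-1, 0.18, 0.5], [0, 0, 0]], [0.6, [-1, 0.18, 0.5], [0, 0, 0]], [0.6, [-0.25, 0, 0.5], [0, 0, 0]], [0.6, [0, 0, 0], [0, 0, 0]]]'

```text
t: 26.38
eef_pos: [0.5297, -0.3422, 0.1616]
tcp_rot: [-0.001, 0.736, 0.677, -0.0]
wrist_force: [-0.5, 0.9, -0.3]
gripper_width: 0.0512
grasp_force: 0.0
```

```bash
python3 -c "
from h import *
locs()
go(.530,-.3435,.075)"
```

```text
top mid [ 0.53   -0.3448] h 0.086 topmean [ 0.5297 -0.3436] ext [0.051 0.052]
top mid [ 0.5454 -0.1226] h 0.053 topmean [ 0.5443 -0.1231] ext [0.056 0.056]
top mid [ 0.5352 -0.2335] h 0.034 topmean [ 0.5351 -0.2333] ext [0.025 0.025]
top mid [ 0.4193 -0.3372] h 0.083 topmean [ 0.4193 -0.3365] ext [0.05  0.051]
top mid [ 0.4227 -0.1135] h 0.035 topmean [ 0.4229 -0.1133] ext [0.024 0.025]
top mid [ 0.4152 -0.2249] h 0.037 topmean [ 0.4125 -0.2222] ext [0.017 0.024]
side mid [ 0.5305 -0.3425] h 0.084 topmean [ 0.5304 -0.3424] ext [0.052 0.052]
side mid [ 0.4198 -0.3349] h 0.081 topmean [ 0.4195 -0.3356] ext [0.052 0.051]
side mid [ 0.5355 -0.2355] h 0.035 topmean [ 0.5351 -0.2334] ext [0.026 0.03 ]
side mid [ 0.4189 -0.227 ] h 0.035 topmean [ 0.4189 -0.2282] ext [0.026 0.029]
side mid [ 0.5456 -0.1245] h 0.052 topmean [ 0.5451 -0.1177] ext [0.057 0.06 ]
side mid [ 0.4229 -0.1142] h 0.037 topmean [ 0.4216 -0.1122] ext [0.026 0.028]
t 26.48 tcp [ 0.5308 -0.3414  0.1629] yawx 85.38 tilt [0.01 0.06] w 0.0514 gf 0.0 F [-0.9  0.1 -0.2]
  shift units [-0.11 -0.03  4.4 ]
```

Call:
arm_command --steps '[[0.6, [-0.1, 0, 0.9], [0, 0, 0]], [0.6, [0, 0, 0.9], [0, 0, 0]], [0.6, [0, 0, 0.9], [0, 0, 0]], [0.6, [0, 0, 0.9], [0, 0, 0]], [0.6, [0, 0, 0.8], [0, 0, 0]]]'

```text
t: 27.1
eef_pos: [0.5301, -0.3443, 0.0733]
tcp_rot: [-0.0, 0.735, 0.678, -0.0]
wrist_force: [-0.2, -0.7, -0.4]
gripper_width: 0.0511
grasp_force: 0.0
```

Call:
arm_command --steps '[[0.6, [0, 0, 0], [0, 0, 0]], [0.05, [0, 0, 0], [0, 0, 0]], [0.05, [0, 0, 0], [0, 0, 0]], [0.05, [0, 0, 0], [0, 0, 0]], [0.05, [0, 0, 0], [0, 0, 0]]]'

```text
t: 27.72
eef_pos: [0.5311, -0.3448, 0.0758]
tcp_rot: [0.001, 0.736, 0.677, 0.0]
wrist_force: [0.1, 0.3, 4.7]
gripper_width: 0.0159
grasp_force: 29.6
```

Call:
arm_command --steps '[[0, [0, 0, 0], [0, 0, 0]], [0, [0, 0, -0.2], [0, 0, 0]], [0, [0, 0, -0.8], [0, 0, 0]], [0, [0, 0, -1], [0, 0, 0]], [0, [0, 0, -1], [0, 0, 0]]]'

```text
t: 28.35
eef_pos: [0.5306, -0.3446, 0.1367]
tcp_rot: [0.0, 0.736, 0.677, 0.0]
wrist_force: [0.5, -0.7, -1.9]
gripper_width: 0.0152
grasp_force: 29.3
```

Call:
arm_command --steps '[[0, [0, 0, -1], [0, 0, 0]], [0, [0, 0, -1], [0, 0, 0]], [0, [0, 0, -1], [0, 0, 0]], [0, [0, 0, -0.7], [0, 0, 0]], [0, [0, 0, 0], [0, 0, 0]]]'

```text
t: 28.98
eef_pos: [0.5311, -0.3449, 0.2106]
tcp_rot: [0.001, 0.736, 0.677, 0.0]
wrist_force: [0.0, -0.6, -2.0]
gripper_width: 0.016
grasp_force: 29.5
```

```bash
python3 -c "
from h import *
go(.5325,.2606,.22)"
```

```text
t 28.98 tcp [ 0.5311 -0.3449  0.2106] yawx 85.29 tilt [ 0.15 -0.08] w 0.016 gf 29.5 F [ 0.  -0.6 -2. ]
  shift units [30.18 -2.41 -0.51]
```

Call:
arm_command --steps '[[0, [1, -0.1, 0], [0, 0, 0]], [0, [1, -0.1, 0], [0, 0, 0]], [0, [1, -0.1, 0], [0, 0, 0]], [0, [1, -0.1, 0], [0, 0, 0]], [0, [1, -0.1, 0], [0, 0, 0]]]'

```text
t: 29.6
eef_pos: [0.5286, -0.2423, 0.2089]
tcp_rot: [-0.0, 0.735, 0.678, 0.0]
wrist_force: [0.3, -0.2, -2.1]
gripper_width: 0.0156
grasp_force: 29.4
```

Call:
arm_command --steps '[[0, [1, -0.1, 0], [0, 0, 0]], [0, [1, -0.1, 0], [0, 0, 0]], [0, [1, -0.1, 0], [0, 0, 0]], [0, [1, -0.1, 0], [0, 0, 0]], [0, [1, -0.1, 0], [0, 0, 0]]]'

```text
t: 30.22
eef_pos: [0.5269, -0.1422, 0.2089]
tcp_rot: [0.0, 0.736, 0.678, 0.0]
wrist_force: [0.0, -0.6, -2.3]
gripper_width: 0.0154
grasp_force: 29.4
```

Call:
arm_command --steps '[[0, [1, -0.1, 0], [0, 0, 0]], [0, [1, -0.1, 0], [0, 0, 0]], [0, [1, -0.1, 0], [0, 0, 0]], [0, [1, -0.1, 0], [0, 0, 0]], [0, [1, -0.1, 0], [0, 0, 0]]]'

```text
t: 30.85
eef_pos: [0.525, -0.0417, 0.2089]
tcp_rot: [0.0, 0.736, 0.678, 0.0]
wrist_force: [0.2, 0.1, -1.7]
gripper_width: 0.016
grasp_force: 29.4
```

Call:
arm_command --steps '[[0, [1, -0.1, 0], [0, 0, 0]], [0, [1, -0.1, 0], [0, 0, 0]], [0, [1, -0.1, 0], [0, 0, 0]], [0, [1, -0.1, 0], [0, 0, 0]], [0, [1, -0.1, 0], [0, 0, 0]]]'

```text
t: 31.48
eef_pos: [0.5231, 0.0588, 0.2089]
tcp_rot: [0.0, 0.736, 0.678, 0.0]
wrist_force: [0.0, 0.5, -2.4]
gripper_width: 0.0158
grasp_force: 29.4
```

Call:
arm_command --steps '[[0, [1, -0.1, 0], [0, 0, 0]], [0, [1, -0.1, 0], [0, 0, 0]], [0, [1, -0.1, 0], [0, 0, 0]], [0, [1, -0.1, 0], [0, 0, 0]], [0, [1, 0, 0], [0, 0, 0]]]'

```text
t: 32.1
eef_pos: [0.5232, 0.159, 0.2089]
tcp_rot: [0.0, 0.735, 0.678, -0.0]
wrist_force: [-0.6, 0.1, -2.4]
gripper_width: 0.0154
grasp_force: 29.4
```

Call:
arm_command --steps '[[0, [1, 0, 0], [0, 0, 0]], [0, [1, 0, 0], [0, 0, 0]], [0, [1, 0, 0], [0, 0, 0]], [0, [1, 0, 0], [0, 0, 0]], [0, [1, 0, 0], [0, 0, 0]]]'

```text
t: 32.72
eef_pos: [0.5319, 0.2587, 0.2088]
tcp_rot: [0.0, 0.736, 0.677, -0.0]
wrist_force: [0.1, 0.8, -1.9]
gripper_width: 0.0157
grasp_force: 29.4
```

Call:
arm_command --steps '[[0, [0.2, 0, 0.5], [0, 0, 0]], [0, [0, 0, 0.8], [0, 0, 0]], [0, [0, 0, 0], [0, 0, 0]], [0, [0, 0, 0], [0, 0, 0]], [0, [0, 0, 0], [0, 0, 0]]]'

```text
t: 33.35
eef_pos: [0.5324, 0.2611, 0.1832]
tcp_rot: [0.0, 0.736, 0.677, 0.0]
wrist_force: [1.2, -0.4, -2.0]
gripper_width: 0.0155
grasp_force: 29.4
```

```bash
python3 -c "
from h import *
go(.533,.2607,.103)
e=robot.state()['eef_pos'][2]-.0755
held('side',e+.027,e+.049)"
```

```text
t 33.35 tcp [0.5324 0.2611 0.1832] yawx 85.26 tilt [0.04 0.01] w 0.0155 gf 29.4 F [ 1.2 -0.4 -2. ]
  shift units [-0.02  0.03  4.01]
side 452 min [0.5064 0.244  0.1348] max [0.558  0.2858 0.1567] mid [0.5322 0.2649 0.1458] tcp [0.5324 0.2611 0.1832]
```

Call:
arm_command --steps '[[0, [0.04, 0.03, 1], [0, 0, 0]], [0, [0, 0, 1], [0, 0, 0]], [0, [0, 0, 0.9], [0, 0, 0]], [0, [0, 0, 0.7], [0, 0, 0]], [0, [0, 0, 0.25], [0, 0, 0]]]'

```text
t: 34.02
eef_pos: [0.5324, 0.2619, 0.105]
tcp_rot: [-0.0, 0.736, 0.678, -0.001]
wrist_force: [0.6, 0.7, -2.1]
gripper_width: 0.0156
grasp_force: 29.4
```

Call:
arm_command --steps '[[0, [0, 0, 0.1], [0, 0, 0]], [0, [0, 0, 0.05], [0, 0, 0]], [0, [0, 0, 0.04], [0, 0, 0]], [0, [0, 0, 0], [0, 0, 0]], [0, [0, 0, 0], [0, 0, 0]]]'

```text
t: 34.65
eef_pos: [0.5334, 0.262, 0.1026]
tcp_rot: [0.0, 0.736, 0.677, 0.001]
wrist_force: [0.2, -0.2, 0.9]
gripper_width: 0.0155
grasp_force: 29.8
```

Call:
arm_command --steps '[[0, [0, 0, 0.03], [0, 0, 0]], [0, [0, 0, 0], [0, 0, 0]], [0, [0, 0, 0], [0, 0, 0]], [0.4, [0, 0, 0], [0, 0, 0]], [0.4, [0, 0, 0], [0, 0, 0]]]'

```text
t: 35.28
eef_pos: [0.5323, 0.2625, 0.1013]
tcp_rot: [-0.0, 0.735, 0.678, -0.0]
wrist_force: [-0.0, 0.5, -0.4]
gripper_width: 0.0342
grasp_force: 0.0
```

Call:
arm_command --steps '[[0.4, [0, 0, -1], [0, 0, 0]], [0.4, [0, 0, -1], [0, 0, 0]], [0.4, [0, 0, -1], [0, 0, 0]], [0.6, [0, 0, -1], [0, 0, 0]], [0.6, [0, 0, -1], [0, 0, 0]]]'

```text
t: 35.9
eef_pos: [0.5323, 0.2623, 0.2019]
tcp_rot: [-0.0, 0.735, 0.678, -0.0]
wrist_force: [-0.5, -0.9, -0.3]
gripper_width: 0.0515
grasp_force: 0.0
```

Call:
arm_command --steps '[[0.6, [-1, 0, 0], [0, 0, 0]], [0.6, [-1, 0, 0], [0, 0, 0]], [0.6, [-1, 0, 0], [0, 0, 0]], [0.6, [-1, 0, 0], [0, 0, 0]], [0.6, [-1, 0, 0], [0, 0, 0]]]'

```text
t: 36.52
eef_pos: [0.5243, 0.1607, 0.2012]
tcp_rot: [-0.0, 0.736, 0.677, -0.0]
wrist_force: [-0.8, 0.3, 0.2]
gripper_width: 0.0515
grasp_force: 0.0
```

Call:
arm_command --steps '[[0.6, [-1, 0, 0], [0, 0, 0]], [0.6, [-1, 0, 0], [0, 0, 0]], [0.6, [-1, 0, 0], [0, 0, 0]], [0.6, [-1, 0, 0], [0, 0, 0]], [0.6, [-1, 0, 0], [0, 0, 0]]]'

```text
t: 37.15
eef_pos: [0.5162, 0.0615, 0.2016]
tcp_rot: [0.0, 0.736, 0.677, 0.0]
wrist_force: [0.1, 0.1, 0.2]
gripper_width: 0.0513
grasp_force: 0.0
```

Call:
arm_command --steps '[[0.6, [-1, 0, 0], [0, 0, 0]], [0.6, [-1, 0, 0], [0, 0, 0]], [0.6, [-1, 0, 0], [0, 0, 0]], [0.6, [-1, 0, 0], [0, 0, 0]], [0.6, [-1, 0, 0], [0, 0, 0]]]'

```text
t: 37.78
eef_pos: [0.5079, -0.0381, 0.2016]
tcp_rot: [0.0, 0.736, 0.677, 0.0]
wrist_force: [-1.7, 0.4, -0.0]
gripper_width: 0.0513
grasp_force: 0.0
```

```bash
python3 -c "
from h import *
locs(); rods()
go(.42,-.3365,.075)"
```

```text
top mid [ 0.5426 -0.2344] h 0.035 topmean [ 0.5436 -0.2344] ext [0.01  0.024]
top mid [ 0.4231 -0.3371] h 0.082 topmean [ 0.4192 -0.3363] ext [0.045 0.051]
side mid [ 0.4198 -0.336 ] h 0.082 topmean [ 0.4195 -0.3356] ext [0.052 0.05 ]
side mid [ 0.5357 -0.2348] h 0.035 topmean [ 0.5352 -0.2327] ext [0.026 0.03 ]
side mid [ 0.4189 -0.227 ] h 0.035 topmean [ 0.4192 -0.2281] ext [0.026 0.028]
side mid [ 0.5455 -0.1241] h 0.052 topmean [ 0.5451 -0.1182] ext [0.057 0.063]
side mid [ 0.4229 -0.1135] h 0.037 topmean [ 0.4224 -0.1125] ext [0.026 0.027]
top right rod 42 [0.5189 0.1044] 0.1096 lo/hi x 0.5143 0.5196 foll 193 [0.52   0.1044]
top left rod 45 [0.5329 0.2585] 0.1108 lo/hi x 0.5298 0.5329 foll 183 [0.5316 0.2591]
side right rod 122 [0.52  0.105] 0.1095 lo/hi x 0.5195 0.5199 foll 323 [0.5198 0.1076]
side left rod 159 [0.5328 0.2609] 0.1087 lo/hi x 0.5315 0.5327 foll 429 [0.5332 0.2606]
t 37.88 tcp [ 0.5075 -0.0402  0.2013] yawx 85.04 tilt [-0.05 -0.11] w 0.0513 gf 0.0 F [-0.2 -0.7  0.4]
  shift units [-15.13  -3.08   6.35]
```

Call:
arm_command --steps '[[0.6, [-1, -0.2, 0], [0, 0, 0]], [0.6, [-1, -0.2, 0], [0, 0, 0]], [0.6, [-1, -0.2, 0], [0, 0, 0]], [0.6, [-1, -0.2, 0], [0, 0, 0]], [0.6, [-1, -0.2, 0], [0, 0, 0]]]'

```text
t: 38.5
eef_pos: [0.4801, -0.1346, 0.2016]
tcp_rot: [0.0, 0.735, 0.678, 0.001]
wrist_force: [-0.1, 0.4, 1.2]
gripper_width: 0.0513
grasp_force: 0.0
```

Call:
arm_command --steps '[[0.6, [-1, -0.2, 0], [0, 0, 0]], [0.6, [-1, -0.2, 0], [0, 0, 0]], [0.6, [-1, -0.2, 0], [0, 0, 0]], [0.6, [-1, -0.2, 0], [0, 0, 0]], [0.6, [-1, -0.2, 0], [0, 0, 0]]]'

```text
t: 39.12
eef_pos: [0.4522, -0.2327, 0.2016]
tcp_rot: [0.0, 0.735, 0.678, 0.001]
wrist_force: [0.4, 0.4, -0.6]
gripper_width: 0.0513
grasp_force: 0.0
```

Call:
arm_command --steps '[[0.6, [-1, -0.2, 0.3], [0, 0, 0]], [0.6, [-1, -0.2, 0.3], [0, 0, 0]], [0.6, [-1, -0.2, 0.3], [0, 0, 0]], [0.6, [-1, -0.2, 0.3], [0, 0, 0]], [0.6, [-1, -0.2, 0.3], [0, 0, 0]]]'

```text
t: 39.75
eef_pos: [0.4233, -0.3322, 0.171]
tcp_rot: [-0.0, 0.736, 0.677, 0.0]
wrist_force: [0.3, -0.5, -0.3]
gripper_width: 0.0513
grasp_force: 0.0
```

Call:
arm_command --steps '[[0.6, [0, 0, 0], [0, 0, 0]], [0.6, [0, 0, 0], [0, 0, 0]], [0.6, [0, 0, 0], [0, 0, 0]], [0.6, [0, 0, 0], [0, 0, 0]], [0.6, [0, 0, 0], [0, 0, 0]]]'

```text
t: 40.38
eef_pos: [0.424, -0.3306, 0.1717]
tcp_rot: [0.0, 0.735, 0.678, 0.0]
wrist_force: [-0.2, -0.4, -0.5]
gripper_width: 0.0513
grasp_force: 0.0
```

```bash
python3 -c "
from h import *
locs()
go(.42,-.3365,.075)"
```

```text
top mid [ 0.5446 -0.1227] h 0.054 topmean [ 0.5445 -0.1229] ext [0.056 0.056]
top mid [ 0.5351 -0.2337] h 0.035 topmean [ 0.535  -0.2327] ext [0.025 0.025]
top mid [ 0.4193 -0.3377] h 0.085 topmean [ 0.4196 -0.3364] ext [0.05  0.052]
top mid [ 0.4188 -0.2258] h 0.038 topmean [ 0.4191 -0.2258] ext [0.025 0.025]
top mid [ 0.4203 -0.1127] h 0.036 topmean [ 0.4175 -0.1082] ext [0.02  0.023]
side mid [ 0.4198 -0.3339] h 0.082 topmean [ 0.4197 -0.3356] ext [0.052 0.051]
side mid [ 0.5357 -0.2352] h 0.035 topmean [ 0.5355 -0.2326] ext [0.027 0.032]
side mid [ 0.4188 -0.2271] h 0.035 topmean [ 0.4193 -0.2283] ext [0.026 0.029]
side mid [ 0.5453 -0.125 ] h 0.052 topmean [ 0.5449 -0.1181] ext [0.057 0.062]
side mid [ 0.4229 -0.1146] h 0.036 topmean [ 0.4219 -0.1124] ext [0.026 0.029]
t 40.48 tcp [ 0.4239 -0.3308  0.1716] yawx 85.32 tilt [ 0.01 -0.01] w 0.0513 gf 0.0 F [ 0.6  0.8 -0.6]
  shift units [-0.3  -0.17  4.83]
```

Then grip, lift and carry to the middle ring (about 26.0 x-units).

Call:
arm_command --steps '[[0.6, [-0.3, -0.17, 1], [0, 0, 0]], [0.6, [0, 0, 1], [0, 0, 0]], [0.6, [0, 0, 1], [0, 0, 0]], [0.6, [0, 0, 1], [0, 0, 0]], [0.6, [0, 0, 0.8], [0, 0, 0]]]'

```text
t: 41.1
eef_pos: [0.4199, -0.3366, 0.0747]
tcp_rot: [-0.0, 0.736, 0.678, 0.0]
wrist_force: [-0.4, 0.5, 0.2]
gripper_width: 0.0513
grasp_force: 0.0
```

Call:
arm_command --steps '[[0.6, [0, 0, 0], [0, 0, 0]], [0.05, [0, 0, 0], [0, 0, 0]], [0.05, [0, 0, 0], [0, 0, 0]], [0.05, [0, 0, 0], [0, 0, 0]], [0.05, [0, 0, 0], [0, 0, 0]]]'

```text
t: 41.72
eef_pos: [0.4203, -0.337, 0.0763]
tcp_rot: [0.001, 0.736, 0.677, 0.0]
wrist_force: [-0.1, 0.3, 5.8]
gripper_width: 0.0158
grasp_force: 29.5
```

Call:
arm_command --steps '[[0, [0, 0, 0], [0, 0, 0]], [0, [0, 0, -0.2], [0, 0, 0]], [0, [0, 0, -0.8], [0, 0, 0]], [0, [0, 0, -1], [0, 0, 0]], [0, [0, 0, -1], [0, 0, 0]]]'

```text
t: 42.35
eef_pos: [0.4197, -0.3366, 0.1368]
tcp_rot: [-0.0, 0.736, 0.677, 0.0]
wrist_force: [0.2, -0.7, -2.5]
gripper_width: 0.0157
grasp_force: 29.4
```

Call:
arm_command --steps '[[0, [0, 0, -1], [0, 0, 0]], [0, [0, 0, -1], [0, 0, 0]], [0, [0, 0, -1], [0, 0, 0]], [0, [0, 0, -0.7], [0, 0, 0]], [0, [0, 0, 0], [0, 0, 0]]]'

```text
t: 42.98
eef_pos: [0.4203, -0.3369, 0.2106]
tcp_rot: [0.001, 0.736, 0.677, 0.0]
wrist_force: [1.0, -0.4, -2.1]
gripper_width: 0.0154
grasp_force: 29.5
```

```bash
python3 -c "
from h import *
go(.5267,.1832,.21)"
```

```text
t 42.98 tcp [ 0.4203 -0.3369  0.2106] yawx 85.29 tilt [ 0.1  -0.07] w 0.0154 gf 29.5 F [ 1.  -0.4 -2.1]
  shift units [26.36  3.17  0.01]
```

Call:
arm_command --steps '[[0, [1, 0.12, 0], [0, 0, 0]], [0, [1, 0.12, 0], [0, 0, 0]], [0, [1, 0.12, 0], [0, 0, 0]], [0, [1, 0.12, 0], [0, 0, 0]], [0, [1, 0.12, 0], [0, 0, 0]]]'

```text
t: 43.6
eef_pos: [0.4395, -0.2371, 0.2088]
tcp_rot: [-0.001, 0.736, 0.678, -0.0]
wrist_force: [-0.0, 0.0, -3.1]
gripper_width: 0.016
grasp_force: 29.4
```

Call:
arm_command --steps '[[0, [1, 0.12, 0], [0, 0, 0]], [0, [1, 0.12, 0], [0, 0, 0]], [0, [1, 0.12, 0], [0, 0, 0]], [0, [1, 0.12, 0], [0, 0, 0]], [0, [1, 0.12, 0], [0, 0, 0]]]'

```text
t: 44.22
eef_pos: [0.4597, -0.1386, 0.2088]
tcp_rot: [-0.001, 0.736, 0.678, -0.0]
wrist_force: [-0.3, 0.7, -2.4]
gripper_width: 0.0157
grasp_force: 29.4
```

Call:
arm_command --steps '[[0, [1, 0.12, 0], [0, 0, 0]], [0, [1, 0.12, 0], [0, 0, 0]], [0, [1, 0.12, 0], [0, 0, 0]], [0, [1, 0.12, 0], [0, 0, 0]], [0, [1, 0.12, 0], [0, 0, 0]]]'

```text
t: 44.85
eef_pos: [0.4799, -0.04, 0.2088]
tcp_rot: [-0.001, 0.735, 0.678, -0.001]
wrist_force: [0.3, -0.3, -2.8]
gripper_width: 0.0157
grasp_force: 29.4
```

Call:
arm_command --steps '[[0, [1, 0.12, 0], [0, 0, 0]], [0, [1, 0.12, 0], [0, 0, 0]], [0, [1, 0.12, 0], [0, 0, 0]], [0, [1, 0.12, 0], [0, 0, 0]], [0, [1, 0.12, 0], [0, 0, 0]]]'

```text
t: 45.48
eef_pos: [0.5, 0.0586, 0.2087]
tcp_rot: [-0.0, 0.735, 0.678, -0.001]
wrist_force: [0.2, 0.3, -2.6]
gripper_width: 0.0159
grasp_force: 29.4
```

Call:
arm_command --steps '[[0, [1, 0.12, 0], [0, 0, 0]], [0, [1, 0.12, 0], [0, 0, 0]], [0, [1, 0.12, 0], [0, 0, 0]], [0, [1, 0.12, 0], [0, 0, 0]], [0, [1, 0.12, 0], [0, 0, 0]]]'

```text
t: 46.1
eef_pos: [0.5208, 0.1579, 0.2093]
tcp_rot: [-0.0, 0.736, 0.677, -0.0]
wrist_force: [-0.1, 0.5, -2.6]
gripper_width: 0.0158
grasp_force: 29.4
```

Call:
arm_command --steps '[[0, [1, 0.12, 0], [0, 0, 0]], [0, [0.35, 0, 0], [0, 0, 0]], [0, [0, 0, 0.5], [0, 0, 0]], [0, [0, 0, 0.8], [0, 0, 0]], [0, [0, 0, 0], [0, 0, 0]]]'

```text
t: 46.72
eef_pos: [0.524, 0.1816, 0.1816]
tcp_rot: [-0.0, 0.736, 0.677, -0.002]
wrist_force: [0.6, -0.5, -2.4]
gripper_width: 0.0158
grasp_force: 29.4
```

Call:
arm_command --steps '[[0, [0, 0, 0], [0, 0, 0]], [0, [0, 0, 0], [0, 0, 0]], [0, [0, 0, 0], [0, 0, 0]], [0, [0, 0, 0], [0, 0, 0]], [0, [0, 0, 0], [0, 0, 0]]]'

```text
t: 47.35
eef_pos: [0.5253, 0.1835, 0.1836]
tcp_rot: [0.0, 0.736, 0.677, 0.0]
wrist_force: [-0.2, 0.0, -2.8]
gripper_width: 0.0155
grasp_force: 29.4
```

```bash
python3 -c "
from h import *
go(.5267,.1832,.1029)
e=robot.state()['eef_pos'][2]-.0763
held('side',e+.027,e+.049)"
```

```text
t 47.35 tcp [0.5253 0.1835 0.1836] yawx 85.3 tilt [0.02 0.  ] w 0.0155 gf 29.4 F [-0.2  0.  -2.8]
  shift units [-0.01  0.07  4.03]
side 394 min [0.499  0.1663 0.1343] max [0.5508 0.2076 0.1563] mid [0.5249 0.187  0.1453] tcp [0.5253 0.1835 0.1836]
```

Call:
arm_command --steps '[[0, [0.08, 0.06, 1], [0, 0, 0]], [0, [0, 0, 1], [0, 0, 0]], [0, [0, 0, 0.9], [0, 0, 0]], [0, [0, 0, 0.7], [0, 0, 0]], [0, [0, 0, 0.25], [0, 0, 0]]]'

```text
t: 48.02
eef_pos: [0.5263, 0.1848, 0.1057]
tcp_rot: [-0.0, 0.735, 0.678, -0.001]
wrist_force: [-0.7, -0.1, -2.9]
gripper_width: 0.0157
grasp_force: 29.4
```

Call:
arm_command --steps '[[0, [0, 0, 0.1], [0, 0, 0]], [0, [0, 0, 0.05], [0, 0, 0]], [0, [0, 0, 0.05], [0, 0, 0]], [0, [0, 0, 0], [0, 0, 0]], [0, [0, 0, 0], [0, 0, 0]]]'

```text
t: 48.65
eef_pos: [0.5272, 0.185, 0.103]
tcp_rot: [0.0, 0.736, 0.677, 0.001]
wrist_force: [1.4, -1.2, 3.1]
gripper_width: 0.0153
grasp_force: 29.9
```

Call:
arm_command --steps '[[0, [0, 0, 0.02], [0, 0, 0]], [0, [0, 0, 0], [0, 0, 0]], [0.4, [0, 0, 0], [0, 0, 0]], [0.4, [0, 0, 0], [0, 0, 0]], [0.4, [0, 0, -0.5], [0, 0, 0]]]'

```text
t: 49.28
eef_pos: [0.5256, 0.1848, 0.1116]
tcp_rot: [-0.0, 0.735, 0.678, -0.001]
wrist_force: [-0.3, -0.1, -0.2]
gripper_width: 0.0343
grasp_force: 0.0
```

Call:
arm_command --steps '[[0.4, [0, 0, -1], [0, 0, 0]], [0.4, [0, 0, -1], [0, 0, 0]], [0.4, [0, 0, -1], [0, 0, 0]], [0.6, [0, -1, -1], [0, 0, 0]], [0.6, [-1, -1, 0], [0, 0, 0]]]'

```text
t: 49.9
eef_pos: [0.4855, 0.1706, 0.1941]
tcp_rot: [0.0, 0.735, 0.678, 0.003]
wrist_force: [0.4, 0.2, 0.1]
gripper_width: 0.0514
grasp_force: 0.0
```

Call:
arm_command --steps '[[0.6, [-1, -1, 0], [0, 0, 0]], [0.6, [-1, -1, 0], [0, 0, 0]], [0.6, [-1, 0, 0], [0, 0, 0]], [0.6, [-1, 0, 0], [0, 0, 0]], [0.6, [-1, 0, 0], [0, 0, 0]]]'

```text
t: 50.52
eef_pos: [0.4369, 0.0714, 0.1926]
tcp_rot: [0.0, 0.735, 0.678, 0.0]
wrist_force: [0.6, -0.0, -1.0]
gripper_width: 0.0513
grasp_force: 0.0
```

Call:
arm_command --steps '[[0.6, [-1, 0, 0], [0, 0, 0]], [0.6, [-1, 0, 0], [0, 0, 0]], [0.6, [-1, 0, 0], [0, 0, 0]], [0.6, [-1, 0, 0], [0, 0, 0]], [0.6, [-1, 0, 0], [0, 0, 0]]]'

```text
t: 51.15
eef_pos: [0.4288, -0.0283, 0.1926]
tcp_rot: [0.0, 0.735, 0.678, 0.0]
wrist_force: [0.1, -0.2, 0.6]
gripper_width: 0.0514
grasp_force: 0.0
```

```bash
python3 -c "
from h import *
locs(); rods()
go(.4225,-.1137,.024)"
```

```text
top mid [ 0.5448 -0.1227] h 0.053 topmean [ 0.5442 -0.1232] ext [0.056 0.056]
top mid [ 0.5347 -0.2338] h 0.038 topmean [ 0.5345 -0.2329] ext [0.026 0.025]
top mid [ 0.42  -0.229] h 0.036 topmean [ 0.4227 -0.2327] ext [0.022 0.018]
side mid [ 0.5356 -0.234 ] h 0.035 topmean [ 0.5351 -0.2326] ext [0.026 0.03 ]
side mid [ 0.4188 -0.2269] h 0.035 topmean [ 0.4186 -0.2283] ext [0.026 0.03 ]
side mid [ 0.5456 -0.1244] h 0.052 topmean [ 0.5451 -0.1179] ext [0.056 0.06 ]
side mid [ 0.4228 -0.1154] h 0.034 topmean [ 0.4222 -0.1128] ext [0.026 0.028]
top right rod 42 [0.5192 0.1044] 0.1103 lo/hi x 0.5142 0.5198 foll 182 [0.5204 0.105 ]
top mid rod 45 [0.5266 0.1814] 0.1096 lo/hi x 0.5219 0.5265 foll 183 [0.5276 0.1829]
top left rod 45 [0.5329 0.259 ] 0.1098 lo/hi x 0.5303 0.5328 foll 184 [0.5324 0.26  ]
side right rod 116 [0.5201 0.1056] 0.109 lo/hi x 0.5193 0.5199 foll 309 [0.5197 0.1054]
side mid rod 129 [0.5271 0.1825] 0.1104 lo/hi x 0.5263 0.5263 foll 379 [0.5263 0.1836]
side left rod 157 [0.5329 0.2608] 0.1087 lo/hi x 0.5316 0.5326 foll 404 [0.5332 0.2617]
t 51.25 tcp [ 0.4283 -0.0299  0.1923] yawx 85.08 tilt [-0.04 -0.09] w 0.0516 gf 0.0 F [-0.9 -0.3  0.2]
  shift units [-4.19  0.08  8.42]
```

Call:
arm_command --steps '[[0.6, [-1, 0, 0], [0, 0, 0]], [0.6, [-1, 0, 0], [0, 0, 0]], [0.6, [-1, 0, 0.5], [0, 0, 0]], [0.6, [-1, 0, 1], [0, 0, 0]], [0.6, [-0.2, 0.05, 1], [0, 0, 0]]]'

```text
t: 51.88
eef_pos: [0.4227, -0.1129, 0.1412]
tcp_rot: [0.0, 0.736, 0.677, -0.0]
wrist_force: [0.1, 0.9, -0.3]
gripper_width: 0.0514
grasp_force: 0.0
```

Call:
arm_command --steps '[[0.6, [0, 0, 1], [0, 0, 0]], [0.6, [0, 0, 1], [0, 0, 0]], [0.6, [0, 0, 1], [0, 0, 0]], [0.6, [0, 0, 0], [0, 0, 0]], [0.6, [0, 0, 0], [0, 0, 0]]]'

```text
t: 52.5
eef_pos: [0.423, -0.1113, 0.0823]
tcp_rot: [0.0, 0.735, 0.678, 0.0]
wrist_force: [-0.4, 0.6, 0.3]
gripper_width: 0.0513
grasp_force: 0.0
```

```bash
python3 -c "
from h import *
go(.4225,-.1137,.024)"
```

```text
t 52.5 tcp [ 0.423  -0.1113  0.0823] yawx 85.32 tilt [0.01 0.01] w 0.0513 gf 0.0 F [-0.4  0.6  0.3]
  shift units [-0.12 -0.02  2.92]
```

Call:
arm_command --steps '[[0.6, [-0.12, 0, 0.9], [0, 0, 0]], [0.6, [0, 0, 0.9], [0, 0, 0]], [0.6, [0, 0, 0.7], [0, 0, 0]], [0.6, [0, 0, 0.4], [0, 0, 0]], [0.6, [0, 0, 0], [0, 0, 0]]]'

```text
t: 53.12
eef_pos: [0.4256, -0.1154, 0.035]
tcp_rot: [-0.001, 0.735, 0.678, -0.002]
wrist_force: [-0.5, 0.6, -0.2]
gripper_width: 0.0514
grasp_force: 0.0
```

Call:
arm_command --steps '[[0.2, [0, 0, 0], [0, 0, 0]], [0.2, [0, 0, 0], [0, 0, 0]], [0.2, [0, 0, 0], [0, 0, 0]], [0.5, [0, 0, 0], [0, 0, 0]], [0.5, [0, 0, 0], [0, 0, 0]]]' --grip_force 20

```text
t: 53.75
eef_pos: [0.4251, -0.1152, 0.0346]
tcp_rot: [-0.001, 0.735, 0.678, -0.002]
wrist_force: [0.0, 0.3, -0.2]
gripper_width: 0.0428
grasp_force: 0.0
```

```bash
python3 -c "
from h import *
go(.4225,-.1137,.024);locs();print(robot.state()['q'])"
```

```text
t 53.75 tcp [ 0.4251 -0.1152  0.0346] yawx 85.3 tilt [-0.29 -0.04] w 0.0428 gf 0.0 F [ 0.   0.3 -0.2]
  shift units [ 0.07 -0.13  0.53]
side mid [ 0.5355 -0.2343] h 0.035 topmean [ 0.535 -0.232] ext [0.026 0.027]
side mid [ 0.426  -0.1137] h 0.1 topmean [ 0.4269 -0.1063] ext [0.123 0.037]
side mid [ 0.5457 -0.1244] h 0.052 topmean [ 0.545  -0.1179] ext [0.057 0.061]
side mid [ 0.425  -0.1157] h 0.035 topmean [ 0.424  -0.1134] ext [0.026 0.03 ]
[ 0.19256541  0.90101875 -0.05354076  2.24611119  1.57090259  0.04346527
 -1.49381751]
```

Call:
arm_command --steps '[[0.5, [0, 0, -0.1], [0, 0, 0]], [0.5, [0, 0, 0], [0, 0, -1]], [0.5, [0, 0, 0], [0, 0, -1]], [0.5, [0, 0, 0], [0, 0, -1]], [0.5, [0, 0, 0], [0, 0, -1]]]'

```text
t: 54.48
eef_pos: [0.4251, -0.1153, 0.0365]
tcp_rot: [-0.002, 0.633, 0.774, -0.002]
wrist_force: [0.9, -0.6, -0.3]
gripper_width: 0.0427
grasp_force: 0.0
```

```bash
python3 -c "
from h import *
go(.425,-.1152,.036);print(robot.state()['q'])"
```

```text
t 54.48 tcp [ 0.4251 -0.1153  0.0365] yawx 101.43 tilt [-0.29 -0.04] w 0.0427 gf 0.0 F [ 0.9 -0.6 -0.3]
  shift units [ 0.   -0.    0.03]
[ 0.19400107  0.89647517 -0.05597438  2.24593231  1.46456246  0.04547735
 -1.10610216]
```

Stable. Continue the quarter turn (total −90°: 18.5 more), then close.

Call:
arm_command --steps '[[0.5, [0, 0, 0], [0, 0, -1]], [0.5, [0, 0, 0], [0, 0, -1]], [0.5, [0, 0, 0], [0, 0, -1]], [0.5, [0, 0, 0], [0, 0, -1]], [0.5, [0, 0, 0], [0, 0, -1]]]'

```text
t: 55.1
eef_pos: [0.4251, -0.1153, 0.0365]
tcp_rot: [-0.002, 0.489, 0.872, -0.002]
wrist_force: [-0.5, -1.1, -0.3]
gripper_width: 0.043
grasp_force: 0.0
```

Call:
arm_command --steps '[[0.5, [0, 0, 0], [0, 0, -1]], [0.5, [0, 0, 0], [0, 0, -1]], [0.5, [0, 0, 0], [0, 0, -1]], [0.5, [0, 0, 0], [0, 0, -1]], [0.5, [0, 0, 0], [0, 0, -1]]]'

```text
t: 55.72
eef_pos: [0.4251, -0.1153, 0.0365]
tcp_rot: [-0.002, 0.33, 0.944, -0.001]
wrist_force: [-0.1, -0.3, -0.6]
gripper_width: 0.0428
grasp_force: 0.0
```

Call:
arm_command --steps '[[0.5, [0, 0, 0], [0, 0, -1]], [0.5, [0, 0, 0], [0, 0, -1]], [0.5, [0, 0, 0], [0, 0, -1]], [0.5, [0, 0, 0], [0, 0, -1]], [0.5, [0, 0, 0], [0, 0, -1]]]'

```text
t: 56.35
eef_pos: [0.4251, -0.1153, 0.0365]
tcp_rot: [-0.002, 0.161, 0.987, -0.001]
wrist_force: [-0.2, 0.5, 0.3]
gripper_width: 0.0427
grasp_force: 0.0
```

Call:
arm_command --steps '[[0.5, [0, 0, 0], [0, 0, -1]], [0.5, [0, 0, 0], [0, 0, -1]], [0.5, [0, 0, 0], [0, 0, -1]], [0.5, [0, 0, 0], [0, 0, -0.5]], [0.5, [0, 0, 0], [0, 0, 0]]]'

```text
t: 56.98
eef_pos: [0.4251, -0.1153, 0.0366]
tcp_rot: [-0.002, 0.041, 0.999, -0.0]
wrist_force: [-0.2, 0.3, 0.1]
gripper_width: 0.043
grasp_force: 0.0
```

```bash
python3 -c "
from h import *
go(.425,-.1152,.035);print(robot.state()['q'])"
```

```text
t 56.98 tcp [ 0.4251 -0.1153  0.0366] yawx 175.27 tilt [-0.28 -0.04] w 0.043 gf 0.0 F [-0.2  0.3  0.1]
  shift units [0.01 0.   0.08]
[ 0.19992024  0.89620538 -0.06560417  2.24559128  1.46487156  0.05303547
  0.18214433]
```

Call:
arm_command --steps '[[0.2, [0, 0, 0], [0, 0, 0]], [0.2, [0, 0, 0], [0, 0, 0]], [0.2, [0, 0, 0], [0, 0, 0]], [0.2, [0, 0, 0], [0, 0, 0]], [0.2, [0, 0, 0], [0, 0, 0]]]'

```text
t: 57.6
eef_pos: [0.4251, -0.1153, 0.0366]
tcp_rot: [-0.002, 0.041, 0.999, -0.0]
wrist_force: [-0.1, -0.5, -0.5]
gripper_width: 0.0249
grasp_force: 19.6
```

Call:
arm_command --steps '[[0.2, [0, 0, -0.3], [0, 0, 0]], [0.2, [0, 0, -0.7], [0, 0, 0]], [0.2, [0, 0, -1], [0, 0, 0]], [0.2, [0, 0, -1], [0, 0, 0]], [0.2, [0, 0, -1], [0, 0, 0]]]'

```text
t: 58.22
eef_pos: [0.4252, -0.1154, 0.1172]
tcp_rot: [-0.003, 0.041, 0.999, -0.0]
wrist_force: [-0.5, -0.3, -0.2]
gripper_width: 0.025
grasp_force: 19.7
```

Call:
arm_command --steps '[[0.2, [0, 0, -1], [0, 0, 0]], [0.2, [0, 0, -1], [0, 0, 0]], [0.2, [0, 0, -1], [0, 0, 0]], [0.2, [0, 0, -1], [0, 0, 0]], [0.2, [0, 0, -0.3], [0, 0, 0]]]'

```text
t: 58.85
eef_pos: [0.4262, -0.1153, 0.2033]
tcp_rot: [-0.002, 0.041, 0.999, -0.001]
wrist_force: [0.2, 1.4, -0.6]
gripper_width: 0.025
grasp_force: 19.7
```

```bash
python3 -c "
from h import *
go(.5205,.1053,.2);print(robot.state()['q'])
d=grab('side'); cv2.imwrite('pics/s6c.png',cv2.resize(d['image'][60:280,280:480,::-1],None,fx=2.5,fy=2.5))"
```

```text
t 58.85 tcp [ 0.4262 -0.1153  0.2033] yawx 175.27 tilt [-0.2  -0.07] w 0.025 gf 19.7 F [ 0.2  1.4 -0.6]
  shift units [-3.79 11.38  0.14]
[ 0.60521741  0.61247332 -0.69827461  2.1285731   0.67405429  0.63585297
  0.91903123]
```

View pics/s6c.png

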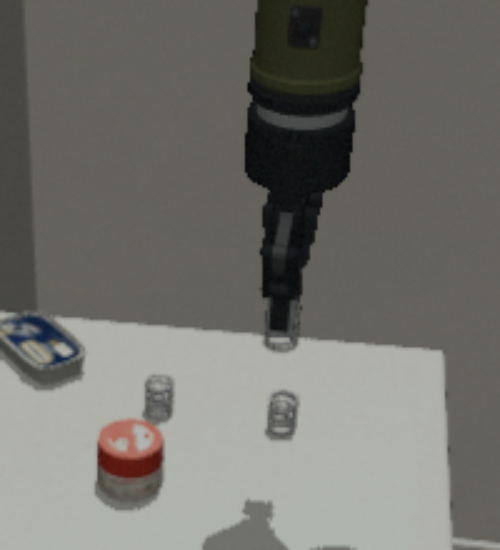

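The spring is held upright at ~(282,320) in the crop. Move over the right rod.

Call:
arm_command --steps '[[0.2, [-0.3, 1, 0], [0, 0, 0]], [0.2, [-0.3, 1, 0], [0, 0, 0]], [0.2, [-0.3, 1, 0], [0, 0, 0]], [0.2, [-0.3, 1, 0], [0, 0, 0]], [0.2, [-0.3, 1, 0], [0, 0, 0]]]'

```text
t: 59.52
eef_pos: [0.4637, -0.0175, 0.2014]
tcp_rot: [-0.003, 0.041, 0.999, -0.001]
wrist_force: [-1.0, -0.1, -1.1]
gripper_width: 0.0246
grasp_force: 19.7
```

Call:
arm_command --steps '[[0.2, [-0.4, 1, 0], [0, 0, 0]], [0.2, [-0.4, 1, 0], [0, 0, 0]], [0.2, [-0.4, 1, 0], [0, 0, 0]], [0.2, [-0.4, 1, 0], [0, 0, 0]], [0.2, [-0.4, 1, 0], [0, 0, 0]]]'

```text
t: 60.15
eef_pos: [0.5118, 0.0787, 0.2009]
tcp_rot: [-0.003, 0.041, 0.999, -0.001]
wrist_force: [0.5, -0.2, 0.6]
gripper_width: 0.0244
grasp_force: 19.7
```

Call:
arm_command --steps '[[0.2, [-0.3, 1, 0.5], [0, 0, 0]], [0.2, [0, 0.38, 0.8], [0, 0, 0]], [0.2, [0, 0, 0.8], [0, 0, 0]], [0.2, [0, 0, 0], [0, 0, 0]], [0.2, [0, 0, 0], [0, 0, 0]]]'

```text
t: 60.78
eef_pos: [0.52, 0.1046, 0.1599]
tcp_rot: [-0.003, 0.041, 0.999, -0.001]
wrist_force: [0.2, 0.2, -0.2]
gripper_width: 0.0249
grasp_force: 19.7
```

```bash
cat >> h.py <<'E'
def spr():
    "lower part of held spring seen from the side"
    e=robot.state()['eef_pos']; held('side',e[2]-.036,e[2]-.019,.03)
E
python3 -c "
from h import *
go(.5205,.1053,.116);spr()
rods()"
```

```text
t 60.77 tcp [0.52   0.1046 0.1599] yawx 175.24 tilt [-0.3  -0.08] w 0.0249 gf 19.7 F [ 0.2  0.2 -0.2]
  shift units [-0.03  0.04  2.19]
side 56 min [0.5066 0.1028 0.1239] max [0.5312 0.1213 0.1404] mid [0.5189 0.1121 0.1321] tcp [0.52   0.1046 0.1599]
top right rod 43 [0.5192 0.1047] 0.1093 lo/hi x 0.5132 0.5199 foll 191 [0.518  0.1041]
top mid rod 45 [0.5266 0.1817] 0.1136 lo/hi x 0.5232 0.5264 foll 185 [0.5267 0.1828]
top left rod 48 [0.5322 0.2585] 0.1089 lo/hi x 0.5298 0.5327 foll 183 [0.5329 0.2576]
side right rod 114 [0.5201 0.107 ] 0.1199 lo/hi x 0.5195 0.5198 foll 307 [0.5216 0.1061]
side mid rod 130 [0.5271 0.1818] 0.1092 lo/hi x 0.5278 0.5265 foll 373 [0.5267 0.1825]
side left rod 163 [0.5327 0.2603] 0.1087 lo/hi x 0.532 0.5327 foll 415 [0.5332 0.2623]
```

Call:
arm_command --steps '[[0.2, [-0.04, 0.04, 0.4], [0, 0, 0]], [0.2, [0, 0, 0.2], [0, 0, 0]], [0.2, [0, 0, 0.2], [0, 0, 0]], [0.2, [0, 0, 0.2], [0, 0, 0]], [0.2, [0, 0, 0], [0, 0, 0]]]'

```text
t: 61.45
eef_pos: [0.5207, 0.106, 0.1396]
tcp_rot: [-0.003, 0.041, 0.999, -0.001]
wrist_force: [-0.1, 0.2, 0.7]
gripper_width: 0.0247
grasp_force: 19.7
```

```bash
python3 -c "
from h import *
go(.5205,.1053,.116);spr()"
```

```text
t 61.45 tcp [0.5207 0.106  0.1396] yawx 175.3 tilt [-0.32 -0.06] w 0.0247 gf 19.7 F [-0.1  0.2  0.7]
  shift units [-0.   -0.04  1.18]
side 67 min [0.5066 0.0937 0.1037] max [0.5325 0.1219 0.1203] mid [0.5195 0.1078 0.112 ] tcp [0.5207 0.106  0.1396]
```

Call:
arm_command --steps '[[0.2, [0, -0.03, 0.2], [0, 0, 0]], [0.2, [0, 0, 0.2], [0, 0, 0]], [0.2, [0, 0, 0.2], [0, 0, 0]], [0.2, [0, 0, 0.2], [0, 0, 0]], [0.2, [0, 0, 0], [0, 0, 0]]]'

```text
t: 62.12
eef_pos: [0.5206, 0.1055, 0.1236]
tcp_rot: [-0.003, 0.041, 0.999, -0.001]
wrist_force: [0.5, -0.3, 0.3]
gripper_width: 0.0248
grasp_force: 19.7
```

Call:
arm_command --steps '[[0.2, [0, 0, 0.15], [0, 0, 0]], [0.2, [0, 0, 0.1], [0, 0, 0]], [0.2, [0, 0, 0.1], [0, 0, 0]], [0.2, [0, 0, 0.05], [0, 0, 0]], [0.2, [0, 0, 0], [0, 0, 0]]]'

```text
t: 62.75
eef_pos: [0.5208, 0.1056, 0.116]
tcp_rot: [-0.002, 0.041, 0.999, -0.0]
wrist_force: [-0.8, -0.2, 0.3]
gripper_width: 0.0249
grasp_force: 19.8
```

Call:
arm_command --steps '[[0.45, [0, 0, 0], [0, 0, 0]], [0.45, [0, 0, 0], [0, 0, 0]], [0.45, [0, 0, -0.5], [0, 0, 0]], [0.45, [0, 0, -1], [0, 0, 0]], [0.45, [0, 0, -1], [0, 0, 0]]]'

```text
t: 63.38
eef_pos: [0.521, 0.1056, 0.1671]
tcp_rot: [-0.002, 0.041, 0.999, -0.0]
wrist_force: [0.1, -0.1, -0.9]
gripper_width: 0.0385
grasp_force: 0.0
```

Call:
arm_command --steps '[[0.6, [0, 0, -1], [0, 0, 0]], [0.6, [0.5, -1, -0.5], [0, 0, 0]], [0.6, [0.5, -1, 0], [0, 0, 0]], [0.6, [0.5, -1, 0], [0, 0, 0]], [0.6, [0.5, -1, 0], [0, 0, 0]]]'

```text
t: 64.0
eef_pos: [0.4744, 0.0285, 0.197]
tcp_rot: [-0.002, 0.041, 0.999, -0.001]
wrist_force: [-0.1, -0.6, 0.7]
gripper_width: 0.0513
grasp_force: 0.0
```

Call:
arm_command --steps '[[0.6, [0.5, -1, 0], [0, 0, 0]], [0.6, [0.5, -1, 0], [0, 0, 0]], [0.6, [0.5, -1, 0], [0, 0, 0]], [0.6, [0.5, -1, 0], [0, 0, 0]], [0.6, [0, -1, 0], [0, 0, 0]]]'

```text
t: 64.62
eef_pos: [0.4259, -0.0679, 0.1972]
tcp_rot: [-0.002, 0.041, 0.999, -0.001]
wrist_force: [-0.2, 0.1, 0.5]
gripper_width: 0.0513
grasp_force: 0.0
```

```bash
python3 -c "
from h import *
locs()
go(.4188,-.2265,.026)
d=pickle.load(open('side.pkl','rb'));P=cloud(d)+OFF['side'];q=P[(np.hypot(P[...,0]-.5205,P[...,1]-.1055)<.03)&(P[...,2]>.085)&(P[...,2]<.16)]
print(len(q),q.min(0),q.max(0))
cv2.imwrite('pics/s7c.png',cv2.resize(d['image'][230:400,220:400,::-1],None,fx=3,fy=3))"
```

```text
top mid [ 0.5605 -0.1345] h 0.053 topmean [ 0.5624 -0.1368] ext [0.025 0.032]
top mid [ 0.5425 -0.234 ] h 0.034 topmean [ 0.5431 -0.2336] ext [0.011 0.024]
side mid [ 0.5356 -0.2326] h 0.037 topmean [ 0.5353 -0.2323] ext [0.026 0.031]
side mid [ 0.4189 -0.2271] h 0.035 topmean [ 0.4187 -0.2281] ext [0.026 0.028]
side mid [ 0.5455 -0.1238] h 0.052 topmean [ 0.5451 -0.1181] ext [0.057 0.061]
t 64.72 tcp [ 0.4261 -0.0695  0.1969] yawx 175.08 tilt [-0.3  -0.14] w 0.051 gf 0.0 F [-0.7  0.5  0.1]
  shift units [-0.35 -7.83  8.57]
259 [0.50648262 0.08980541 0.08500597] [0.53331615 0.11930103 0.11433025]
```

View pics/s7c.png

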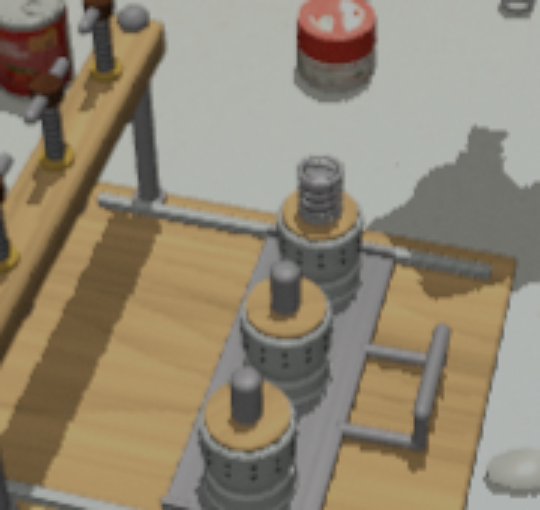

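Spring fitted on the right mould (crop (320,190)), sitting on the follower. Next spring at (0.419,−0.2265).

Call:
arm_command --steps '[[0.6, [-0.05, -1, 0], [0, 0, 0]], [0.6, [-0.05, -1, 0], [0, 0, 0]], [0.6, [-0.05, -1, 0], [0, 0, 0]], [0.6, [-0.05, -1, 0], [0, 0, 0]], [0.6, [-0.05, -1, 0], [0, 0, 0]]]'

```text
t: 65.35
eef_pos: [0.4242, -0.1669, 0.1972]
tcp_rot: [-0.002, 0.04, 0.999, -0.0]
wrist_force: [-1.2, -0.0, -0.3]
gripper_width: 0.0512
grasp_force: 0.0
```

Call:
arm_command --steps '[[0.6, [-0.05, -1, 0.8], [0, 0, 0]], [0.6, [-0.05, -1, 0.8], [0, 0, 0]], [0.6, [0, -0.83, 0.8], [0, 0, 0]], [0.6, [0, 0, 0.8], [0, 0, 0]], [0.6, [0, 0, 0.8], [0, 0, 0]]]'

```text
t: 65.97
eef_pos: [0.42, -0.2243, 0.1151]
tcp_rot: [-0.003, 0.041, 0.999, -0.0]
wrist_force: [0.4, 0.9, 0.3]
gripper_width: 0.0513
grasp_force: 0.0
```

Call:
arm_command --steps '[[0.6, [0, 0, 0.8], [0, 0, 0]], [0.6, [0, 0, 0.8], [0, 0, 0]], [0.6, [0, 0, 0.3], [0, 0, 0]], [0.6, [0, 0, 0], [0, 0, 0]], [0.6, [0, 0, 0], [0, 0, 0]]]'

```text
t: 66.6
eef_pos: [0.4205, -0.2241, 0.079]
tcp_rot: [-0.002, 0.041, 0.999, -0.001]
wrist_force: [-0.1, 0.1, 0.9]
gripper_width: 0.0513
grasp_force: 0.0
```

```bash
python3 -c "
from h import *
go(.4188,-.2265,.03);print(robot.state()['q'])"
```

```text
t 66.6 tcp [ 0.4205 -0.2241  0.079 ] yawx 175.3 tilt [-0.24 -0.05] w 0.0513 gf 0.0 F [-0.1  0.1  0.9]
  shift units [ 0.06 -0.12  2.45]
[ 0.67065837  0.84415571 -0.45772263  2.12158032  0.98901517  0.40922827
  0.89297995]
```

Call:
arm_command --steps '[[0.6, [0.06, -0.12, 0.8], [0, -0.06, 0]], [0.6, [0, 0, 0.8], [0, 0, 0]], [0.6, [0, 0, 0.6], [0, 0, 0]], [0.6, [0, 0, 0.25], [0, 0, 0]], [0.6, [0, 0, 0], [0, 0, 0]]]'

```text
t: 67.22
eef_pos: [0.4189, -0.2264, 0.0299]
tcp_rot: [-0.0, 0.041, 0.999, -0.001]
wrist_force: [-1.2, 0.5, -0.7]
gripper_width: 0.0514
grasp_force: 0.0
```

Call:
arm_command --steps '[[0.2, [0, 0, 0], [0, 0, 0]], [0.2, [0, 0, 0], [0, 0, 0]], [0.2, [0, 0, 0], [0, 0, 0]], [0.5, [0, 0, 0], [0, 0, 0]], [0.5, [0, 0, 0], [0, 0, 0]]]'

```text
t: 67.85
eef_pos: [0.4186, -0.2264, 0.0297]
tcp_rot: [-0.0, 0.041, 0.999, -0.001]
wrist_force: [-0.3, -0.5, 0.5]
gripper_width: 0.0424
grasp_force: 0.0
```

Call:
arm_command --steps '[[0.5, [0, 0, 0], [0, 0, 1]], [0.5, [0, 0, 0], [0, 0, 1]], [0.5, [0, 0, 0], [0, 0, 1]], [0.5, [0, 0, 0], [0, 0, 1]], [0.5, [0, 0, 0], [0, 0, 1]]]'

```text
t: 68.47
eef_pos: [0.4186, -0.2263, 0.0296]
tcp_rot: [-0.0, 0.215, 0.977, -0.001]
wrist_force: [-0.3, -0.3, -0.2]
gripper_width: 0.0426
grasp_force: 0.0
```

Call:
arm_command --steps '[[0.5, [0, 0, 0], [0, 0, 1]], [0.5, [0, 0, 0], [0, 0, 1]], [0.5, [0, 0, 0], [0, 0, 1]], [0.5, [0, 0, 0], [0, 0, 1]], [0.5, [0, 0, 0], [0, 0, 1]]]'

```text
t: 69.1
eef_pos: [0.4187, -0.2263, 0.0296]
tcp_rot: [-0.0, 0.381, 0.924, -0.001]
wrist_force: [0.5, 0.0, 0.3]
gripper_width: 0.0423
grasp_force: 0.0
```

Call:
arm_command --steps '[[0.5, [0, 0, 0], [0, 0, 1]], [0.5, [0, 0, 0], [0, 0, 1]], [0.5, [0, 0, 0], [0, 0, 1]], [0.5, [0, 0, 0], [0, 0, 1]], [0.5, [0, 0, 0], [0, 0, 1]]]'

```text
t: 69.72
eef_pos: [0.4187, -0.2263, 0.0296]
tcp_rot: [-0.0, 0.536, 0.844, -0.001]
wrist_force: [-0.1, -0.1, 0.2]
gripper_width: 0.0425
grasp_force: 0.0
```

Call:
arm_command --steps '[[0.5, [0, 0, 0], [0, 0, 1]], [0.5, [0, 0, 0], [0, 0, 1]], [0.5, [0, 0, 0], [0, 0, 1]], [0.5, [0, 0, 0], [0, 0, 1]], [0.5, [0, 0, 0], [0, 0, 1]]]'

```text
t: 70.35
eef_pos: [0.4187, -0.2263, 0.0297]
tcp_rot: [0.0, 0.675, 0.737, -0.001]
wrist_force: [0.3, 0.2, -0.1]
gripper_width: 0.0427
grasp_force: 0.0
```

Call:
arm_command --steps '[[0.5, [0, 0, 0], [0, 0, 1]], [0.5, [0, 0, 0], [0, 0, 1]], [0.5, [0, 0, 0], [0, 0, 0.5]], [0.2, [0, 0, 0], [0, 0, 0]], [0.2, [0, 0, 0], [0, 0, 0]]]'

```text
t: 70.97
eef_pos: [0.4187, -0.2263, 0.0297]
tcp_rot: [0.0, 0.735, 0.678, -0.001]
wrist_force: [-0.4, 0.3, 0.8]
gripper_width: 0.026
grasp_force: 19.6
```

Call:
arm_command --steps '[[0.2, [0, 0, 0], [0, 0, 0]], [0.2, [0, 0, 0], [0, 0, 0]], [0.2, [0, 0, 0], [0, 0, 0]], [0.2, [0, 0, 0], [0, 0, 0]], [0.2, [0, 0, 0], [0, 0, 0]]]'

```text
t: 71.6
eef_pos: [0.4187, -0.2264, 0.0297]
tcp_rot: [0.0, 0.736, 0.678, -0.001]
wrist_force: [-0.2, 0.1, 1.0]
gripper_width: 0.026
grasp_force: 19.6
```

```bash
python3 -c "
from h import *
go(.527,.183,.2);print(robot.state()['q'])"
```

```text
t 71.6 tcp [ 0.4187 -0.2264  0.0297] yawx 85.3 tilt [-0.04 -0.06] w 0.026 gf 19.6 F [-0.2  0.1  1. ]
  shift units [20.83  3.71 -8.54]
[ 0.43249251  0.91443    -0.05658411  2.14609138  0.51278087  0.09411028
 -0.19500579]
```

Call:
arm_command --steps '[[0.2, [0, 0, -0.5], [0, 0, 0]], [0.2, [0, 0, -1], [0, 0, 0]], [0.2, [0, 0, -1], [0, 0, 0]], [0.2, [0, 0, -1], [0, 0, 0]], [0.2, [0, 0, -1], [0, 0, 0]]]'

```text
t: 72.22
eef_pos: [0.4186, -0.2263, 0.121]
tcp_rot: [0.0, 0.736, 0.678, -0.001]
wrist_force: [0.2, -1.1, -0.5]
gripper_width: 0.0259
grasp_force: 19.7
```

Call:
arm_command --steps '[[0.2, [0, 0, -1], [0, 0, 0]], [0.2, [0, 0, -1], [0, 0, 0]], [0.2, [0, 0, -1], [0, 0, 0]], [0.2, [0, 0, -1], [0, 0, 0]], [0.2, [1, 0.2, 0], [0, 0, 0]]]'

```text
t: 72.85
eef_pos: [0.4245, -0.2082, 0.2015]
tcp_rot: [0.002, 0.737, 0.676, -0.0]
wrist_force: [0.7, 1.1, -1.3]
gripper_width: 0.0261
grasp_force: 19.7
```

Call:
arm_command --steps '[[0.2, [1, 0.2, 0], [0, 0, 0]], [0.2, [1, 0.2, 0], [0, 0, 0]], [0.2, [1, 0.2, 0], [0, 0, 0]], [0.2, [1, 0.2, 0], [0, 0, 0]], [0.2, [1, 0.2, 0], [0, 0, 0]]]'

```text
t: 73.47
eef_pos: [0.4524, -0.108, 0.2001]
tcp_rot: [0.0, 0.736, 0.678, -0.001]
wrist_force: [0.4, 0.0, 0.2]
gripper_width: 0.0259
grasp_force: 19.7
```

Call:
arm_command --steps '[[0.2, [1, 0.2, 0], [0, 0, 0]], [0.2, [1, 0.2, 0], [0, 0, 0]], [0.2, [1, 0.2, 0], [0, 0, 0]], [0.2, [1, 0.2, 0], [0, 0, 0]], [0.2, [1, 0.2, 0], [0, 0, 0]]]'

```text
t: 74.1
eef_pos: [0.4805, -0.01, 0.2]
tcp_rot: [0.0, 0.736, 0.678, -0.001]
wrist_force: [0.3, 0.3, -0.4]
gripper_width: 0.0255
grasp_force: 19.7
```

Call:
arm_command --steps '[[0.2, [1, 0.2, 0], [0, 0, 0]], [0.2, [1, 0.2, 0], [0, 0, 0]], [0.2, [1, 0.2, 0], [0, 0, 0]], [0.2, [1, 0.2, 0], [0, 0, 0]], [0.2, [1, 0.2, 0], [0, 0, 0]]]'

```text
t: 74.72
eef_pos: [0.5086, 0.0879, 0.1998]
tcp_rot: [0.0, 0.736, 0.678, -0.001]
wrist_force: [0.4, -0.6, 0.7]
gripper_width: 0.0257
grasp_force: 19.7
```

Call:
arm_command --steps '[[0.2, [1, 0.2, 0], [0, 0, 0]], [0.2, [1, 0.2, 0], [0, 0, 0]], [0.2, [1, 0.1, 0], [0, 0, 0]], [0.2, [0.8, 0, 0], [0, 0, 0]], [0.2, [0.8, 0, 0], [0, 0, 0]]]'

```text
t: 75.35
eef_pos: [0.5262, 0.1793, 0.1991]
tcp_rot: [0.0, 0.735, 0.678, -0.001]
wrist_force: [-0.4, 0.1, -0.6]
gripper_width: 0.026
grasp_force: 19.7
```

Call:
arm_command --steps '[[0.2, [0, 0, 0], [0, 0, 0]], [0.2, [0, 0, 0], [0, 0, 0]], [0.2, [0, 0, 0], [0, 0, 0]], [0.2, [0, 0, 0], [0, 0, 0]], [0.2, [0, 0, 0], [0, 0, 0]]]'

```text
t: 75.97
eef_pos: [0.5264, 0.178, 0.1992]
tcp_rot: [0.0, 0.736, 0.677, -0.001]
wrist_force: [0.4, 0.0, -0.2]
gripper_width: 0.0255
grasp_force: 19.7
```

```bash
python3 -c "
from h import *
go(.5267,.183,.15);spr();rods()"
```

```text
t 75.97 tcp [0.5264 0.178  0.1992] yawx 85.27 tilt [-0.04 -0.07] w 0.0255 gf 19.7 F [ 0.4  0.  -0.2]
  shift units [ 0.25 -0.    2.46]
side 111 min [0.5124 0.1636 0.1674] max [0.5398 0.1903 0.1802] mid [0.5261 0.177  0.1738] tcp [0.5264 0.178  0.1992]
top right rod 104 [0.5198 0.1058] 0.1166 lo/hi x 0.5177 0.5196 foll 146 [0.5192 0.1041]
top mid rod 45 [0.5265 0.1818] 0.1102 lo/hi x 0.5213 0.5262 foll 185 [0.526 0.184]
top left rod 45 [0.5328 0.2583] 0.1116 lo/hi x 0.5306 0.5327 foll 175 [0.5325 0.2577]
side right rod 164 [0.5198 0.1056] 0.1136 lo/hi x 0.5179 0.5145 foll 257 [0.5195 0.1071]
side mid rod 134 [0.5271 0.1817] 0.1088 lo/hi x 0.5268 0.5265 foll 367 [0.527  0.1834]
side left rod 161 [0.5327 0.2611] 0.1091 lo/hi x 0.5317 0.5325 foll 422 [0.5334 0.2621]
```

Call:
arm_command --steps '[[0.2, [0.23, 0, 0.8], [0, 0, 0]], [0.2, [0, 0, 0.8], [0, 0, 0]], [0.2, [0, 0, 0.8], [0, 0, 0]], [0.2, [0, 0, 0.5], [0, 0, 0]], [0.2, [0, 0, 0], [0, 0, 0]]]'

```text
t: 76.65
eef_pos: [0.5261, 0.1826, 0.1401]
tcp_rot: [-0.0, 0.735, 0.678, -0.002]
wrist_force: [-0.5, -0.8, 0.1]
gripper_width: 0.026
grasp_force: 19.7
```

Call:
arm_command --steps '[[0.2, [0, 0, 0.2], [0, 0, 0]], [0.2, [0, 0, 0.1], [0, 0, 0]], [0.2, [0, 0, 0.1], [0, 0, 0]], [0.2, [0, 0, 0], [0, 0, 0]], [0.2, [0, 0, 0], [0, 0, 0]]]'

```text
t: 77.28
eef_pos: [0.5268, 0.1829, 0.1333]
tcp_rot: [0.0, 0.736, 0.677, -0.001]
wrist_force: [0.2, 0.7, -0.3]
gripper_width: 0.0257
grasp_force: 19.7
```

```bash
python3 -c "
from h import *
go(.5267,.1827,.1093)"
```

```text
t 77.28 tcp [0.5268 0.1829 0.1333] yawx 85.3 tilt [-0.03 -0.06] w 0.0257 gf 19.7 F [ 0.2  0.7 -0.3]
  shift units [-0.01 -0.    1.2 ]
```

Call:
arm_command --steps '[[0.2, [0, 0, 0.2], [0, 0, 0]], [0.2, [0, 0, 0.2], [0, 0, 0]], [0.2, [0, 0, 0.2], [0, 0, 0]], [0.2, [0, 0, 0.2], [0, 0, 0]], [0.2, [0, 0, 0], [0, 0, 0]]]'

```text
t: 77.9
eef_pos: [0.5264, 0.1828, 0.1168]
tcp_rot: [0.0, 0.735, 0.678, -0.001]
wrist_force: [-0.5, 1.4, 0.4]
gripper_width: 0.0259
grasp_force: 19.7
```

Call:
arm_command --steps '[[0.2, [0, 0, 0.15], [0, 0, 0]], [0.2, [0, 0, 0.1], [0, 0, 0]], [0.2, [0, 0, 0.1], [0, 0, 0]], [0.2, [0, 0, 0.05], [0, 0, 0]], [0.2, [0, 0, 0], [0, 0, 0]]]'

```text
t: 78.53
eef_pos: [0.5267, 0.1829, 0.1093]
tcp_rot: [0.0, 0.735, 0.678, -0.001]
wrist_force: [-1.1, -0.2, 1.9]
gripper_width: 0.0259
grasp_force: 19.9
```

Call:
arm_command --steps '[[0.45, [0, 0, 0], [0, 0, 0]], [0.45, [0, 0, 0], [0, 0, 0]], [0.45, [0, 0, -0.5], [0, 0, 0]], [0.45, [0, 0, -1], [0, 0, 0]], [0.45, [0, 0, -1], [0, 0, 0]]]'

```text
t: 79.15
eef_pos: [0.5267, 0.183, 0.1603]
tcp_rot: [0.0, 0.736, 0.678, -0.001]
wrist_force: [1.7, 0.4, 1.6]
gripper_width: 0.0381
grasp_force: 0.0
```

Call:
arm_command --steps '[[0.45, [0, 0, -1], [0, 0, 0]], [0.6, [0, 0, -1], [0, 0, 0]], [0.6, [-1, 0, 0], [0, 0, 0]], [0.6, [-1, 0, 0], [0, 0, 0]], [0.6, [-1, 0, 0], [0, 0, 0]]]'

```text
t: 79.78
eef_pos: [0.521, 0.1203, 0.1984]
tcp_rot: [0.0, 0.736, 0.677, -0.002]
wrist_force: [-0.2, -0.6, -0.8]
gripper_width: 0.0511
grasp_force: 0.0
```

Call:
arm_command --steps '[[0.6, [-1, 0, 0], [0, 0, 0]], [0.6, [-1, 0, 0], [0, 0, 0]], [0.6, [-1, 0, 0], [0, 0, 0]], [0.6, [-1, 0, 0], [0, 0, 0]], [0.6, [-1, 0, 0], [0, 0, 0]]]'

```text
t: 80.4
eef_pos: [0.5127, 0.0212, 0.1987]
tcp_rot: [-0.0, 0.736, 0.677, -0.001]
wrist_force: [1.0, -0.3, 0.2]
gripper_width: 0.0515
grasp_force: 0.0
```

Call:
arm_command --steps '[[0.6, [-1, 0, 0], [0, 0, 0]], [0.6, [-1, 0, 0], [0, 0, 0]], [0.6, [-1, 0, 0], [0, 0, 0]], [0.6, [-1, 0, 0], [0, 0, 0]], [0.6, [-1, 0, 0], [0, 0, 0]]]'

```text
t: 81.03
eef_pos: [0.5042, -0.0782, 0.1988]
tcp_rot: [-0.0, 0.736, 0.677, -0.001]
wrist_force: [-0.3, -0.4, 0.2]
gripper_width: 0.0516
grasp_force: 0.0
```

```bash
python3 -c "
from h import *
locs();rods()
go(.5353,-.233,.026)"
```

```text
side mid [ 0.5357 -0.2343] h 0.036 topmean [ 0.5351 -0.2328] ext [0.026 0.031]
side mid [ 0.5454 -0.1228] h 0.052 topmean [ 0.545  -0.1178] ext [0.057 0.064]
top right rod 103 [0.5196 0.1057] 0.1179 lo/hi x 0.5194 0.5199 foll 135 [0.5202 0.105 ]
top mid rod 110 [0.526  0.1821] 0.1166 lo/hi x 0.5252 0.5258 foll 122 [0.5263 0.1814]
top left rod 48 [0.5323 0.2589] 0.111 lo/hi x 0.53 0.5325 foll 182 [0.5325 0.2588]
side right rod 251 [0.52   0.1048] 0.1141 lo/hi x 0.5173 0.5196 foll 259 [0.5205 0.1072]
side mid rod 296 [0.5263 0.1814] 0.1148 lo/hi x 0.5254 0.5267 foll 320 [0.5266 0.1856]
side left rod 155 [0.5328 0.2609] 0.1096 lo/hi x 0.5319 0.5327 foll 408 [0.5331 0.2618]
t 81.12 tcp [ 0.5039 -0.0802  0.1987] yawx 84.97 tilt [-0.18 -0.18] w 0.0511 gf 0.0 F [-1.3  1.   0. ]
  shift units [-7.45  2.26  8.65]
```

Call:
arm_command --steps '[[0.6, [-1, 0.3, 0], [0, 0, 0]], [0.6, [-1, 0.3, 0], [0, 0, 0]], [0.6, [-1, 0.3, 0], [0, 0, 0]], [0.6, [-1, 0.3, 0], [0, 0, 0]], [0.6, [-1, 0.3, 0], [0, 0, 0]]]'

```text
t: 81.75
eef_pos: [0.5272, -0.179, 0.1994]
tcp_rot: [-0.0, 0.735, 0.678, -0.001]
wrist_force: [0.2, -0.9, 0.1]
gripper_width: 0.0512
grasp_force: 0.0
```

Call:
arm_command --steps '[[0.6, [-1, 0.3, 0.8], [0, 0, 0]], [0.6, [-1, 0.3, 0.8], [0, 0, 0]], [0.6, [-0.45, 0.15, 0.8], [0, 0, 0]], [0.6, [0, 0, 0.8], [0, 0, 0]], [0.6, [0, 0, 0.8], [0, 0, 0]]]'

```text
t: 82.38
eef_pos: [0.5379, -0.2272, 0.1183]
tcp_rot: [-0.001, 0.735, 0.678, -0.0]
wrist_force: [0.2, 0.8, -0.7]
gripper_width: 0.0515
grasp_force: 0.0
```

Call:
arm_command --steps '[[0.6, [0, 0, 0.8], [0, 0, 0]], [0.6, [0, 0, 0.8], [0, 0, 0]], [0.6, [0, 0, 0.5], [0, 0, 0]], [0.6, [0, 0, 0], [0, 0, 0]], [0.6, [0, 0, 0], [0, 0, 0]]]'

```text
t: 83.0
eef_pos: [0.5384, -0.2286, 0.078]
tcp_rot: [0.001, 0.736, 0.677, -0.0]
wrist_force: [-0.3, -0.5, 0.3]
gripper_width: 0.0516
grasp_force: 0.0
```

```bash
python3 -c "
from h import *
go(.5355,-.2335,.029);print(robot.state()['q'])"
```

```text
t 83.0 tcp [ 0.5384 -0.2286  0.078 ] yawx 85.3 tilt [ 0.01 -0.08] w 0.0516 gf 0.0 F [-0.3 -0.5  0.3]
  shift units [-0.25 -0.12  2.45]
[ 0.46705933  0.88760719 -0.25282542  1.80807622  0.42061052  0.49852154
 -0.1509415 ]
```

Call:
arm_command --steps '[[0.6, [-0.25, -0.12, 0.8], [0, 0, 0]], [0.6, [0, 0, 0.8], [0, 0, 0]], [0.6, [0, 0, 0.6], [0, 0, 0]], [0.6, [0, 0, 0.25], [0, 0, 0]], [0.6, [0, 0, 0], [0, 0, 0]]]'

```text
t: 83.62
eef_pos: [0.535, -0.233, 0.0282]
tcp_rot: [-0.0, 0.735, 0.678, -0.001]
wrist_force: [0.1, 0.0, 0.5]
gripper_width: 0.0511
grasp_force: 0.0
```

Call:
arm_command --steps '[[0.2, [0, 0, 0], [0, 0, 0]], [0.2, [0, 0, 0], [0, 0, 0]], [0.2, [0, 0, 0], [0, 0, 0]], [0.5, [0, 0, 0], [0, 0, 0]], [0.5, [0, 0, 0], [0, 0, 0]]]'

```text
t: 84.25
eef_pos: [0.5351, -0.2333, 0.0287]
tcp_rot: [0.0, 0.736, 0.677, -0.001]
wrist_force: [0.2, 0.2, 0.5]
gripper_width: 0.0426
grasp_force: 0.0
```

Call:
arm_command --steps '[[0.5, [0, 0, 0], [0, 0, -1]], [0.5, [0, 0, 0], [0, 0, -1]], [0.5, [0, 0, 0], [0, 0, -1]], [0.5, [0, 0, 0], [0, 0, -1]], [0.5, [0, 0, 0], [0, 0, -1]]]'

```text
t: 84.88
eef_pos: [0.535, -0.2334, 0.0286]
tcp_rot: [0.0, 0.606, 0.796, -0.001]
wrist_force: [-0.4, -1.2, -0.4]
gripper_width: 0.043
grasp_force: 0.0
```

Call:
arm_command --steps '[[0.5, [0, 0, 0], [0, 0, -1]], [0.5, [0, 0, 0], [0, 0, -1]], [0.5, [0, 0, 0], [0, 0, -1]], [0.5, [0, 0, 0], [0, 0, -1]], [0.5, [0, 0, 0], [0, 0, -1]]]'

```text
t: 85.5
eef_pos: [0.5351, -0.2334, 0.0286]
tcp_rot: [-0.0, 0.458, 0.889, -0.001]
wrist_force: [-0.0, -0.7, 0.6]
gripper_width: 0.0428
grasp_force: 0.0
```

Call:
arm_command --steps '[[0.5, [0, 0, 0], [0, 0, -1]], [0.5, [0, 0, 0], [0, 0, -1]], [0.5, [0, 0, 0], [0, 0, -1]], [0.5, [0, 0, 0], [0, 0, -1]], [0.5, [0, 0, 0], [0, 0, -1]]]'

```text
t: 86.12
eef_pos: [0.535, -0.2334, 0.0285]
tcp_rot: [-0.0, 0.297, 0.955, -0.001]
wrist_force: [0.5, -0.8, 0.0]
gripper_width: 0.0425
grasp_force: 0.0
```

Call:
arm_command --steps '[[0.5, [0, 0, 0], [0, 0, -1]], [0.5, [0, 0, 0], [0, 0, -1]], [0.5, [0, 0, 0], [0, 0, -1]], [0.5, [0, 0, 0], [0, 0, -1]], [0.5, [0, 0, 0], [0, 0, -1]]]'

```text
t: 86.75
eef_pos: [0.535, -0.2335, 0.0285]
tcp_rot: [-0.0, 0.127, 0.992, -0.001]
wrist_force: [0.3, 0.0, -1.0]
gripper_width: 0.0432
grasp_force: 0.0
```

Call:
arm_command --steps '[[0.5, [0, 0, 0], [0, 0, -1]], [0.5, [0, 0, 0], [0, 0, -1]], [0.5, [0, 0, 0], [0, 0, -0.5]], [0.2, [0, 0, 0], [0, 0, 0]], [0.2, [0, 0, 0], [0, 0, 0]]]'

```text
t: 87.38
eef_pos: [0.5351, -0.2334, 0.0287]
tcp_rot: [-0.0, 0.041, 0.999, -0.001]
wrist_force: [-0.5, -0.7, 0.1]
gripper_width: 0.0256
grasp_force: 19.6
```

Call:
arm_command --steps '[[0.2, [0, 0, 0], [0, 0, 0]], [0.2, [0, 0, 0], [0, 0, 0]], [0.2, [0, 0, 0], [0, 0, 0]], [0.2, [0, 0, 0], [0, 0, 0]], [0.2, [0, 0, 0], [0, 0, 0]]]'

```text
t: 88.0
eef_pos: [0.5351, -0.2333, 0.0286]
tcp_rot: [-0.0, 0.041, 0.999, -0.001]
wrist_force: [-0.5, -0.5, 0.9]
gripper_width: 0.0255
grasp_force: 19.6
```

```bash
python3 -c "
from h import *
go(.533,.2605,.2);print(robot.state()['q'])"
```

```text
t 88.0 tcp [ 0.5351 -0.2333  0.0286] yawx 175.3 tilt [-0.04 -0.06] w 0.0255 gf 19.6 F [-0.5 -0.5  0.9]
  shift units [ 2.13 24.59 -8.6 ]
[ 0.65793944  1.02583576 -0.58249579  1.80655397  0.9498946   0.61846849
  0.96711629]
```

Call:
arm_command --steps '[[0.2, [0, 0, -0.6], [0, 0, 0]], [0.2, [0, 0, -1], [0, 0, 0]], [0.2, [0, 0, -1], [0, 0, 0]], [0.2, [0, 0, -1], [0, 0, 0]], [0.2, [0, 0, -1], [0, 0, 0]]]'

```text
t: 88.62
eef_pos: [0.5353, -0.2333, 0.1225]
tcp_rot: [0.0, 0.041, 0.999, -0.001]
wrist_force: [0.1, -0.2, 0.1]
gripper_width: 0.025
grasp_force: 19.7
```

Call:
arm_command --steps '[[0.2, [0, 0, -1], [0, 0, 0]], [0.2, [0, 0, -1], [0, 0, 0]], [0.2, [0, 0, -1], [0, 0, 0]], [0.2, [0.1, 1, -1], [0, 0, 0]], [0.2, [0.1, 1, 0], [0, 0, 0]]]'

```text
t: 89.25
eef_pos: [0.5357, -0.1908, 0.203]
tcp_rot: [0.001, 0.041, 0.999, -0.0]
wrist_force: [-0.3, -0.2, -0.1]
gripper_width: 0.0256
grasp_force: 19.7
```

Call:
arm_command --steps '[[0.2, [0.1, 1, 0], [0, 0, 0]], [0.2, [0.1, 1, 0], [0, 0, 0]], [0.2, [0.1, 1, 0], [0, 0, 0]], [0.2, [0.1, 1, 0], [0, 0, 0]], [0.2, [0.1, 1, 0], [0, 0, 0]]]'

```text
t: 89.88
eef_pos: [0.5324, -0.0899, 0.2013]
tcp_rot: [-0.0, 0.04, 0.999, -0.0]
wrist_force: [-0.3, -0.2, -0.1]
gripper_width: 0.0256
grasp_force: 19.7
```

Call:
arm_command --steps '[[0.2, [0.1, 1, 0], [0, 0, 0]], [0.2, [0.1, 1, 0], [0, 0, 0]], [0.2, [0.1, 1, 0], [0, 0, 0]], [0.2, [0.1, 1, 0], [0, 0, 0]], [0.2, [0.1, 1, 0], [0, 0, 0]]]'

```text
t: 90.5
eef_pos: [0.5303, 0.0105, 0.2012]
tcp_rot: [-0.0, 0.04, 0.999, -0.0]
wrist_force: [0.2, 0.6, -0.8]
gripper_width: 0.0253
grasp_force: 19.7
```

Call:
arm_command --steps '[[0.2, [0.1, 1, 0], [0, 0, 0]], [0.2, [0.1, 1, 0], [0, 0, 0]], [0.2, [0.1, 1, 0], [0, 0, 0]], [0.2, [0.1, 1, 0], [0, 0, 0]], [0.2, [0.1, 1, 0], [0, 0, 0]]]'

```text
t: 91.12
eef_pos: [0.5282, 0.1109, 0.201]
tcp_rot: [-0.0, 0.04, 0.999, -0.0]
wrist_force: [-0.2, 0.3, -0.3]
gripper_width: 0.0253
grasp_force: 19.7
```

Call:
arm_command --steps '[[0.2, [0.1, 1, 0], [0, 0, 0]], [0.2, [0.1, 1, 0], [0, 0, 0]], [0.2, [0.1, 1, 0], [0, 0, 0]], [0.2, [0.1, 1, 0], [0, 0, 0]], [0.2, [0, 1, 0], [0, 0, 0]]]'

```text
t: 91.75
eef_pos: [0.5284, 0.2109, 0.2008]
tcp_rot: [-0.001, 0.04, 0.999, -0.0]
wrist_force: [0.4, -0.2, -0.9]
gripper_width: 0.0256
grasp_force: 19.7
```

Call:
arm_command --steps '[[0.2, [0, 1, 0], [0, 0, 0]], [0.2, [0, 1, 0], [0, 0, 0]], [0.2, [0, 0.5, 0], [0, 0, 0]], [0.2, [0, 0, 0], [0, 0, 0]], [0.2, [0, 0, 0], [0, 0, 0]]]'

```text
t: 92.38
eef_pos: [0.5337, 0.2576, 0.1998]
tcp_rot: [-0.0, 0.042, 0.999, -0.001]
wrist_force: [0.4, 0.0, 0.3]
gripper_width: 0.0251
grasp_force: 19.7
```

```bash
python3 -c "
from h import *
go(.533,.2605,.14);spr();rods()"
```

```text
t 92.38 tcp [0.5337 0.2576 0.1998] yawx 175.24 tilt [-0.06 -0.14] w 0.0251 gf 19.7 F [0.4 0.  0.3]
  shift units [0.04 0.15 2.99]
side 48 min [0.5205 0.245  0.1696] max [0.5412 0.2745 0.1804] mid [0.5308 0.2597 0.175 ] tcp [0.5337 0.2576 0.1998]
top right rod 103 [0.5196 0.1057] 0.1179 lo/hi x 0.5194 0.5199 foll 135 [0.5202 0.105 ]
top mid rod 110 [0.526  0.1821] 0.1166 lo/hi x 0.5252 0.5258 foll 122 [0.5263 0.1814]
top left rod 48 [0.5323 0.2589] 0.111 lo/hi x 0.53 0.5325 foll 182 [0.5325 0.2588]
side right rod 250 [0.52   0.1053] 0.1142 lo/hi x 0.5181 0.5196 foll 265 [0.5196 0.1079]
side mid rod 258 [0.5253 0.1812] 0.114 lo/hi x 0.5248 0.5249 foll 290 [0.526  0.1849]
side left rod 157 [0.533  0.2609] 0.1103 lo/hi x 0.5321 0.5326 foll 429 [0.5331 0.2611]
```

Call:
arm_command --steps '[[0.2, [0.03, 0.13, 0.8], [0, 0, 0]], [0.2, [0, 0, 0.8], [0, 0, 0]], [0.2, [0, 0, 0.8], [0, 0, 0]], [0.2, [0, 0, 0.5], [0, 0, 0]], [0.2, [0, 0, 0], [0, 0, 0]]]'

```text
t: 93.05
eef_pos: [0.5326, 0.2609, 0.141]
tcp_rot: [-0.001, 0.041, 0.999, -0.001]
wrist_force: [-0.4, 0.6, -0.7]
gripper_width: 0.0253
grasp_force: 19.7
```

Call:
arm_command --steps '[[0.2, [0, 0, 0.2], [0, 0, 0]], [0.2, [0, 0, 0.1], [0, 0, 0]], [0.2, [0, 0, 0.1], [0, 0, 0]], [0.2, [0, 0, 0], [0, 0, 0]], [0.2, [0, 0, 0], [0, 0, 0]]]'

```text
t: 93.68
eef_pos: [0.5332, 0.2613, 0.1342]
tcp_rot: [-0.0, 0.041, 0.999, -0.0]
wrist_force: [0.3, 0.1, -0.1]
gripper_width: 0.0255
grasp_force: 19.7
```

```bash
python3 -c "
from h import *
go(.533,.2607,.1083)"
```

```text
t 93.67 tcp [0.5332 0.2613 0.1342] yawx 175.3 tilt [-0.03 -0.06] w 0.0255 gf 19.7 F [ 0.3  0.1 -0.1]
  shift units [ 0.01 -0.03  1.3 ]
```

Call:
arm_command --steps '[[0.2, [0, -0.02, 0.2], [0, 0, 0]], [0.2, [0, 0, 0.2], [0, 0, 0]], [0.2, [0, 0, 0.2], [0, 0, 0]], [0.2, [0, 0, 0.2], [0, 0, 0]], [0.2, [0, 0, 0.1], [0, 0, 0]]]'

```text
t: 94.3
eef_pos: [0.5329, 0.2607, 0.1157]
tcp_rot: [-0.001, 0.041, 0.999, -0.001]
wrist_force: [0.4, 0.4, 0.1]
gripper_width: 0.0251
grasp_force: 19.7
```

Call:
arm_command --steps '[[0.2, [0, 0, 0.15], [0, 0, 0]], [0.2, [0, 0, 0.1], [0, 0, 0]], [0.2, [0, 0, 0.1], [0, 0, 0]], [0.2, [0, 0, 0.05], [0, 0, 0]], [0.2, [0, 0, 0], [0, 0, 0]]]'

```text
t: 94.92
eef_pos: [0.5331, 0.2609, 0.1082]
tcp_rot: [-0.0, 0.041, 0.999, -0.001]
wrist_force: [-0.4, -0.1, 1.2]
gripper_width: 0.0251
grasp_force: 19.8
```

Call:
arm_command --steps '[[0.45, [0, 0, 0], [0, 0, 0]], [0.45, [0, 0, 0], [0, 0, 0]], [0.45, [0, 0, -0.5], [0, 0, 0]], [0.45, [0, 0, -1], [0, 0, 0]], [0.45, [0, 0, -1], [0, 0, 0]]]'

```text
t: 95.55
eef_pos: [0.5334, 0.2613, 0.1601]
tcp_rot: [0.0, 0.041, 0.999, -0.0]
wrist_force: [-1.0, -0.1, 0.4]
gripper_width: 0.0386
grasp_force: 0.0
```

Call:
arm_command --steps '[[0.45, [0, 0, -1], [0, 0, 0]], [0.45, [0, 0, -1], [0, 0, 0]], [0.38, [1, -0.5, 0], [0, 0, 0]], [0.38, [1, -1, 0], [0, 0, 0]], [0.38, [1, -1, 0], [0, 0, 0]]]'

```text
t: 96.18
eef_pos: [0.4688, 0.2157, 0.1994]
tcp_rot: [0.0, 0.041, 0.999, -0.0]
wrist_force: [0.4, 0.3, 0.1]
gripper_width: 0.0326
grasp_force: 0.0
```

Call:
arm_command --steps '[[0.38, [1, -1, 0], [0, 0, 0]], [0.38, [0.5, 0, 0], [0, 0, 0]], [0.38, [0, 0, 0], [0, 0, 1]], [0.38, [0, 0, 0], [0, 0, 1]], [0.38, [0, 0, 0], [0, 0, 1]]]'

```text
t: 96.8
eef_pos: [0.4385, 0.2001, 0.199]
tcp_rot: [0.0, 0.146, 0.989, 0.0]
wrist_force: [-0.5, 0.4, 0.5]
gripper_width: 0.0322
grasp_force: 0.0
```

```bash
python3 -c "
from h import *
go(.4413,.188,.2)
d=grab('side');pickle.dump(d,open('side.pkl','wb'));grab('top');rods()
cv2.imwrite('pics/s8c.png',cv2.resize(d['image'][230:430,200:400,::-1],None,fx=3,fy=3))"
```

```text
t 96.8 tcp [0.4385 0.2001 0.199 ] yawx 163.21 tilt [0.06 0.04] w 0.0322 gf 0.0 F [-0.5  0.4  0.5]
  shift units [-0.31 -0.54 -0.05]
top right rod 103 [0.5196 0.1057] 0.1179 lo/hi x 0.5194 0.5199 foll 135 [0.5202 0.105 ]
top mid rod 110 [0.526  0.1821] 0.1166 lo/hi x 0.5252 0.5258 foll 122 [0.5263 0.1814]
top left rod 48 [0.5323 0.2589] 0.111 lo/hi x 0.53 0.5325 foll 182 [0.5325 0.2588]
side right rod 249 [0.5201 0.1052] 0.1144 lo/hi x 0.5173 0.5195 foll 260 [0.521  0.1067]
side mid rod 292 [0.5265 0.1817] 0.1145 lo/hi x 0.5252 0.5267 foll 320 [0.5269 0.1855]
side left rod 338 [0.533  0.2595] 0.1145 lo/hi x 0.5306 0.5328 foll 345 [0.5331 0.2616]
```

View pics/s8c.png

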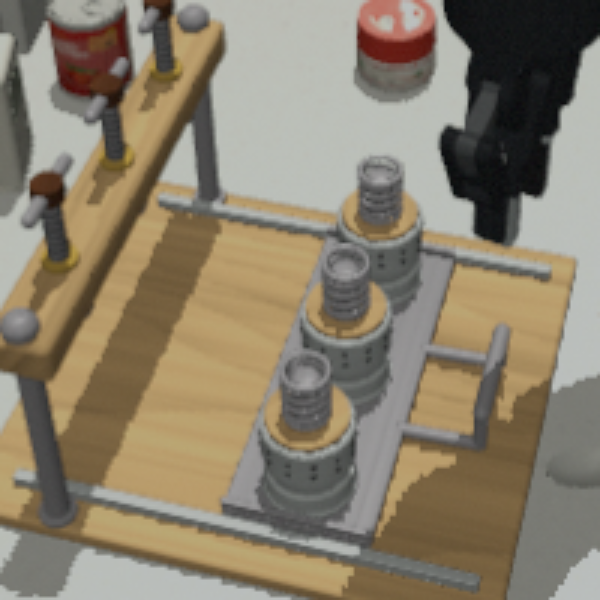

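All three moulds carry springs resting on the followers (crop (380,190), (345,285), (305,390)); the handle at (490,390). Finish the turn, then take the handle.

Call:
arm_command --steps '[[0.38, [0, 0, 0], [0, 0, 1]], [0.38, [0, 0, 0], [0, 0, 1]], [0.38, [0, 0, 0], [0, 0, 1]], [0.38, [0, 0, 0], [0, 0, 1]], [0.38, [0, 0, 0], [0, 0, 1]]]'

```text
t: 97.52
eef_pos: [0.4381, 0.1996, 0.1986]
tcp_rot: [0.0, 0.315, 0.949, 0.0]
wrist_force: [-0.1, -0.2, 0.5]
gripper_width: 0.0327
grasp_force: 0.0
```

Call:
arm_command --steps '[[0.38, [0, 0, 0], [0, 0, 1]], [0.38, [0, 0, 0], [0, 0, 1]], [0.38, [0, 0, 0], [0, 0, 1]], [0.38, [0, 0, 0], [0, 0, 1]], [0.38, [0, 0, 0], [0, 0, 1]]]'

```text
t: 98.15
eef_pos: [0.4381, 0.1996, 0.1986]
tcp_rot: [0.0, 0.475, 0.88, 0.0]
wrist_force: [0.3, 0.6, -0.3]
gripper_width: 0.0323
grasp_force: 0.0
```

Call:
arm_command --steps '[[0.38, [0, 0, 0], [0, 0, 1]], [0.38, [0, 0, 0], [0, 0, 1]], [0.38, [0, 0, 0], [0, 0, 1]], [0.38, [0, 0, 0], [0, 0, 1]], [0.38, [0, 0, 0], [0, 0, 1]]]'

```text
t: 98.78
eef_pos: [0.4381, 0.1997, 0.1986]
tcp_rot: [-0.0, 0.62, 0.784, 0.0]
wrist_force: [-0.6, 0.3, -0.2]
gripper_width: 0.0326
grasp_force: 0.0
```

Call:
arm_command --steps '[[0.38, [0, 0, 0], [0, 0, 1]], [0.38, [0, 0, 0], [0, 0, 1]], [0.38, [0, 0, 0], [0, 0, 1]], [0.38, [0, 0, 0], [0, 0, 1]], [0.38, [0, 0, 0], [0, 0, 0.55]]]'

```text
t: 99.4
eef_pos: [0.438, 0.1995, 0.1985]
tcp_rot: [0.0, 0.736, 0.676, -0.0]
wrist_force: [-0.8, 0.8, -0.7]
gripper_width: 0.0323
grasp_force: 0.0
```

```bash
python3 -c "
from h import *
go(.4413,.188,.048);print(robot.state()['q'])"
```

```text
t 99.4 tcp [0.438  0.1995 0.1985] yawx 85.13 tilt [-0.   -0.01] w 0.0323 gf 0.0 F [-0.8  0.8 -0.7]
  shift units [-0.56  0.21  7.53]
[-0.3575495   0.59270219 -0.25879069  2.03983041  0.28082901  0.54224884
 -0.90088019]
```

Call:
arm_command --steps '[[0.38, [-0.56, 0.21, 0.5], [0, 0, 0]], [0.38, [0, 0, 1], [0, 0, 0]], [0.38, [0, 0, 1], [0, 0, 0]], [0.38, [0, 0, 1], [0, 0, 0]], [0.38, [0, 0, 0], [0, 0, 0]]]'

```text
t: 100.02
eef_pos: [0.44, 0.1857, 0.1268]
tcp_rot: [-0.0, 0.736, 0.676, -0.002]
wrist_force: [0.0, 0.1, 0.7]
gripper_width: 0.0326
grasp_force: 0.0
```

Call:
arm_command --steps '[[0.38, [0, 0, 1], [0, 0, 0]], [0.38, [0, 0, 1], [0, 0, 0]], [0.38, [0, 0, 1], [0, 0, 0]], [0.38, [0, 0, 0.9], [0, 0, 0]], [0.38, [0, 0, 0], [0, 0, 0]]]'

```text
t: 100.65
eef_pos: [0.4406, 0.1864, 0.0498]
tcp_rot: [0.0, 0.737, 0.676, -0.001]
wrist_force: [-0.0, 0.2, -1.2]
gripper_width: 0.0324
grasp_force: 0.0
```

Call:
arm_command --steps '[[0, [0, 0, 0], [0, 0, 0]], [0, [0, 0, 0], [0, 0, 0]], [0, [0, 0, 0], [0, 0, 0]], [0, [0, 0, 0], [0, 0, 0]], [0, [0, 0, 0], [0, 0, 0]]]'

```text
t: 101.28
eef_pos: [0.4415, 0.1869, 0.0511]
tcp_rot: [0.001, 0.737, 0.676, 0.0]
wrist_force: [0.1, -0.3, 7.1]
gripper_width: 0.0092
grasp_force: 20.0
```

```bash
python3 -c "
from h import *
go(.4413+.13*.9963,.188-.13*.0854,.05)"
```

```text
t 101.28 tcp [0.4415 0.1869 0.0511] yawx 85.08 tilt [ 0.06 -0.03] w 0.0092 gf 20.0 F [ 0.1 -0.3  7.1]
  shift units [0.06 6.48 0.06]
```

Call:
arm_command --steps '[[0, [0, 0.1, 0], [0, 0, 0]], [0, [0, 0.2, 0], [0, 0, 0]], [0, [0, 0.3, 0], [0, 0, 0]], [0, [0, 0.3, 0], [0, 0, 0]], [0, [0, 0.3, 0], [0, 0, 0]]]'

```text
t: 101.9
eef_pos: [0.4645, 0.185, 0.0511]
tcp_rot: [0.0, 0.736, 0.676, -0.001]
wrist_force: [-3.0, 0.7, 6.7]
gripper_width: 0.0093
grasp_force: 20.1
```

Call:
arm_command --steps '[[0, [0, 0.3, 0], [0, 0, 0]], [0, [0, 0.3, 0], [0, 0, 0]], [0, [0, 0.3, 0], [0, 0, 0]], [0, [0, 0.3, 0], [0, 0, 0]], [0, [0, 0.3, 0], [0, 0, 0]]]'

```text
t: 102.52
eef_pos: [0.4944, 0.1825, 0.0511]
tcp_rot: [0.0, 0.736, 0.676, -0.001]
wrist_force: [-2.2, -0.1, 6.3]
gripper_width: 0.009
grasp_force: 20.1
```

Call:
arm_command --steps '[[0, [0, 0.3, 0], [0, 0, 0]], [0, [0, 0.3, 0], [0, 0, 0]], [0, [0, 0.3, 0], [0, 0, 0]], [0, [0, 0.3, 0], [0, 0, 0]], [0, [0, 0.3, 0], [0, 0, 0]]]'

```text
t: 103.15
eef_pos: [0.5243, 0.1801, 0.0511]
tcp_rot: [-0.0, 0.737, 0.676, -0.0]
wrist_force: [-1.9, 0.8, 7.0]
gripper_width: 0.0092
grasp_force: 20.1
```

Call:
arm_command --steps '[[0, [0, 0.3, 0], [0, 0, 0]], [0, [0, 0.3, 0], [0, 0, 0]], [0, [0, 0.3, 0], [0, 0, 0]], [0, [0, 0.3, 0], [0, 0, 0]], [0, [0, 0.3, 0], [0, 0, 0]]]'

```text
t: 103.78
eef_pos: [0.5542, 0.1776, 0.0511]
tcp_rot: [-0.0, 0.736, 0.676, -0.0]
wrist_force: [-1.1, 0.0, 7.4]
gripper_width: 0.0088
grasp_force: 20.1
```

```bash
python3 -c "
from h import *
go(.4413+.13*.9963,.188-.13*.0854,.05)"
```

```text
t 103.78 tcp [0.5542 0.1776 0.0511] yawx 85.13 tilt [-0.04 -0.03] w 0.0088 gf 20.1 F [-1.1  0.   7.4]
  shift units [0.03 0.83 0.05]
```

Call:
arm_command --steps '[[0, [0, 0.2, 0], [0, 0, 0]], [0, [0, 0.2, 0], [0, 0, 0]], [0, [0, 0.2, 0], [0, 0, 0]], [0, [0, 0.1, 0], [0, 0, 0]], [0, [0, 0.1, 0], [0, 0, 0]]]'

```text
t: 104.4
eef_pos: [0.5702, 0.1763, 0.0511]
tcp_rot: [-0.0, 0.737, 0.676, -0.0]
wrist_force: [-1.8, 0.8, 6.4]
gripper_width: 0.0091
grasp_force: 20.0
```

Call:
arm_command --steps '[[0, [0, 0.1, 0], [0, 0, 0]], [0, [0, 0.1, 0], [0, 0, 0]], [0, [0, 0.1, 0], [0, 0, 0]], [0, [0, 0, 0], [0, 0, 0]], [0, [0, 0, 0], [0, 0, 0]]]'

```text
t: 105.02
eef_pos: [0.5712, 0.1762, 0.051]
tcp_rot: [-0.002, 0.736, 0.677, -0.004]
wrist_force: [-10.8, 1.3, 15.3]
gripper_width: 0.0086
grasp_force: 20.9
```

Call:
arm_command --steps '[[0, [0, -0.1, 0], [0, 0, 0]], [0, [0, -0.1, 0], [0, 0, 0]], [0, [0, 0, 0], [0, 0, 0]], [0, [0, 0, 0], [0, 0, 0]], [0, [0, 0, 0], [0, 0, 0]]]'

```text
t: 105.65
eef_pos: [0.5711, 0.1762, 0.0511]
tcp_rot: [-0.0, 0.736, 0.677, -0.001]
wrist_force: [-4.5, 1.3, 8.5]
gripper_width: 0.0092
grasp_force: 20.3
```

Call:
arm_command --steps '[[0.36, [0, 0, 0], [0, 0, 0]], [0.36, [0, 0, 0], [0, 0, 0]], [0.36, [0, 0, 0], [0, 0, 0]], [0.36, [0, 0, -0.5], [0, 0, 0]], [0.36, [0, -0.3, -0.5], [0, 0, 0]]]'

```text
t: 106.28
eef_pos: [0.5667, 0.1761, 0.0709]
tcp_rot: [0.0, 0.737, 0.676, -0.0]
wrist_force: [-0.4, -0.3, -0.5]
gripper_width: 0.0309
grasp_force: 0.0
```

Call:
arm_command --steps '[[0.36, [0, -1, -1], [0, 0, 0]], [0.36, [0, -1, -1], [0, 0, 0]], [0.36, [0, -1, -1], [0, 0, 0]], [0.36, [0, -1, -1], [0, 0, 0]], [0.36, [0, -1, -1], [0, 0, 0]]]'

```text
t: 106.9
eef_pos: [0.4661, 0.185, 0.1717]
tcp_rot: [0.0, 0.737, 0.676, -0.0]
wrist_force: [1.4, 1.1, 1.1]
gripper_width: 0.0309
grasp_force: 0.0
```

Call:
arm_command --steps '[[0.36, [-1, 0, 0], [0, 0, 0]], [0.36, [-1, 0, 0], [0, 0, 0]], [0.36, [-1, 0, 0], [0, 0, 0]], [0.36, [-1, 0, 0], [0, 0, 0]], [0.36, [-1, 0, 0], [0, 0, 0]]]'

```text
t: 107.52
eef_pos: [0.4583, 0.0831, 0.1704]
tcp_rot: [0.001, 0.737, 0.676, -0.001]
wrist_force: [0.1, -0.2, 0.9]
gripper_width: 0.0306
grasp_force: 0.0
```

```bash
python3 -c "
from h import *
go(.4413,.188,.2)
for n in('side','top'): d=grab(n);pickle.dump(d,open(n+'.pkl','wb'))
press()
d=pickle.load(open('side.pkl','rb'))
cv2.imwrite('pics/s9c.png',cv2.resize(d['image'][180:440,140:440,::-1],None,fx=2.3,fy=2.3))" | grep -v board
```

```text
t 107.53 tcp [0.4583 0.0831 0.1704] yawx 85.01 tilt [-0.02 -0.11] w 0.0306 gf 0.0 F [ 0.1 -0.2  0.9]
  shift units [ 5.15 -1.31 -1.49]
top [216. 236.] 55 mid [0.6485 0.2409] rect 643.8 236.9 16.4 44.7 39.5 z 0.048
top [245. 236.] 49 mid [0.6405 0.1644] rect 637.1 160.9 14.9 43.9 33.1 z 0.053
top [273. 236.] 48 mid [0.6332 0.0902] rect 629.6 87.1 17.5 48.4 20.7 z 0.051
top [233. 262.] 50 mid [0.5697 0.1939] rect 569.1 194.1 33.8 8.9 83.4 z 0.051
side [270. 280.] 24 mid [0.6426 0.0498] rect 641.8 50.7 12.4 5.1 43.8 z 0.059
side [263. 306.] 261 mid [0.6435 0.1044] rect 639.7 109.1 47.1 21.7 35.4 z 0.05
side [247. 337.] 333 mid [0.653  0.1817] rect 649.4 185.3 49.3 26.7 25.4 z 0.049
side [290. 341.] 216 mid [0.571  0.1822] rect 571.0 182.2 69.2 10.4 84.9 z 0.052
side [228. 377.] 426 mid [0.6541 0.2755] rect 657.8 273.1 70.8 27.1 63.6 z 0.048
```

View pics/s9c.png

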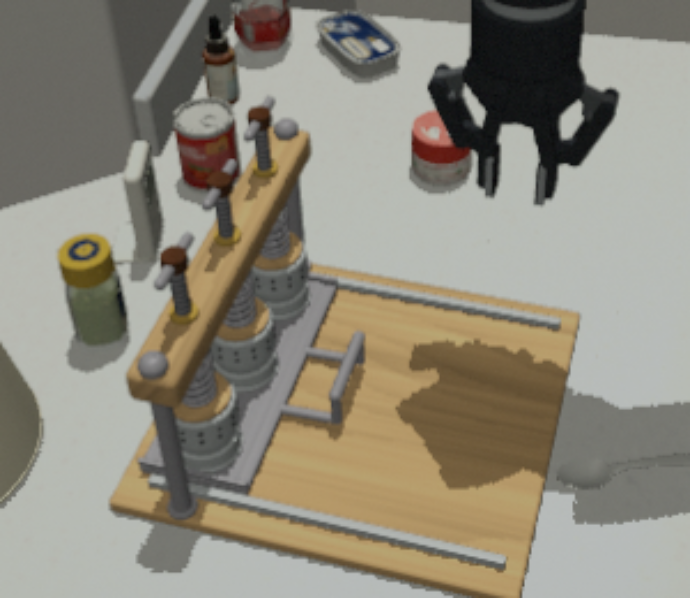

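The carriage is home under the screws, all three moulds upright with springs on (crop (275,265), (243,330), (205,400)); the other things are untouched.

```bash
python3 -c "
from h import *
print(robot.job_done())"
```

```text
the job is handed in; nothing more can be done
None
```

The press is loaded and the job handed in at about 108 s: all three moulds sit upright in their rings with springs resting on the followers, the carriage is fully home under the screws, and no spring was left over.

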